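# Set the next serving board out on the sloping stand

## Robot

A 6-joint arm with a two-finger parallel gripper is mounted at the origin on the work surface. World frame = base frame: x ahead of the robot, y to its left, z up, the work surface at z = 0. Lengths are in m, angles in degrees, forces in N, time in s.
With the tool pointing down it reaches from about 0.35 to 0.875 m from the base axis. Payload 4.2 kg.
Tool frame: the origin (TCP) lies midway between the tips of the shut fingers; the grasp point (between the pads) lies hold_point_z behind it (hold_point_z is the distance from the TCP to the grasp point, in m); z points along the fingers, y is the direction in which the jaws open and shut (so a half turn about z gives the same grasp; the last joint's range is limited). The gripper opens to 85 mm and grips with 20 to 120 N. Pads are 22 mm wide; open, the fingers measure 114 mm over their backs; the gripper's body (76 mm by 85 mm) begins 54 mm behind the grasp point. The pads swing forward as they close: fully open they stand 13 mm farther back than shut.
Start: joints at [-50.787, 22.042, 0.453, 0, -68.411, -14.817], TCP at [0.258, -0.569, 0.231] pointing down, gripper open.
Joint ranges: [-179.83, 179.83], [-69.29, 118.12], [-61.27, 80.66], [-181.25, 117.63], [-171.15, -9.14], [-177.46, 177.46]. Speed limits (degrees/s): [159.86, 159.86, 180, 180, 180, 180].

## Interface

Orientations are given as a 3x3 rotation matrix whose columns are the frame's x, y, z axes.
In Python, from workcell import * gives the robot as it stands.
- The arm moves only by the tool drive_tool, never from a script. Its arguments are lists of equal length, an entry for each row: "linear": the shift along the tool's x, y, z in m, a list of three; "rotation": the turn, a rotation vector about the tool's x, y, z in rad, a list of three; "jaw": the opening, from 0 (shut) to 1 (fully open). In form: {"linear": [[tx, ty, tz], ...], "rotation": [[rx, ry, rz], ...], "jaw": [jaw, ...]}. A call has exactly 8 rows; each row shifts and turns the commanded pose from where the row before left it, along the tool's axes as they then stand; what a row does not reach is not made up. A row lasts 1/10 s, in which the tool goes at most 50 mm and 8.59 degrees, less where a joint would pass 70% of its speed; a pose out of reach is approached as far as the arm can. A call is refused whole if a number of a shift passes 0.05 or a number of a turn 0.15, either way. A call with a gripper value outside its range is refused whole. The fingers move at their own pace and stop on an object; "grip_force" is the grip in N (left out, the last holds). Time passes only in rows, so rows that do not move let the fingers close, or fill a call up. It gives the time, the measured TCP pose, the force and the opening at its end, in the units of the state.
- sense(): the state, without advancing time (a new reading comes with each control period).
- get_image(name): name is "scene" or "top"; returns a dict with "img" (384x512x3 uint8, red, green, blue), "vfov" (degrees; the focal length in pixels is half the picture's height over the tangent of half this angle, whatever the lens; pixels are square), "cx", "cy" (the principal point, pixels), "camera_from_world" (4x4, takes a point from world to camera coordinates). Camera axes: x right, y down, z forward; pixel columns grow to the right and rows downward; lengths in m; the calibration is good to about 2 mm. A picture is of the moment at which its call begins. There is no depth.
- finish_job(): hands the job in, once; it reports no verdict.
The state is a dict: "time_s": time; "joints": joint angles; "joint_velocities": joint speeds; "joint_torque": joint torques, N m; "tcp_pos": TCP position; "tool_rot": TCP orientation; "wrist_force": force on the tool from outside, world axes, zero at the start; "ft_torque": the same for the moment, N m; "grip_width": finger opening in m.
Only numpy, scipy, OpenCV 4.12 (cv2) and the standard library are available. Lean on these libraries where they do the work, as an engineer would, in place of code of your own. Each camera call takes 0.05 s, during which the arm holds its last target.

## Task

First take the rolling pin off the sloping wooden stand and lay it, well centred, in the two notches of its dark wooden rest. Then pull the bottom board, the one that pokes out, out of the board dispenser, leaving the other boards in it, and set it flat in the stand's tray between the two low side edges, its lower end fully home against the lip, and let go. Serving boards must stay clean, so none may touch the table, and everything else on the table stays where it stands.

Things in the scene. Friction and masses are not known exactly. Their poses are not given: they have to be found in the camera images.
- magazine: Board dispenser, fixed: a 174 x 70 mm tower on a white foot, clear sides, aluminium ends, 140 mm high without its lip. Origin: centre of its underside on the table, z up. Five level boards are stacked on its floor, 60 mm above the table; inside it is 166 mm long (x) by 54 mm wide (y). The exit is at its -x end. Below the 8 mm floor plate the foot is set back to x = -55 mm.
- exit (a point): Middle of the dispenser's exit slot, at x = -87, z = 65 mm of the dispenser (outer face of its front wall); axes as the dispenser's, boards come out towards -x. The slot is 15 mm high; above it the front wall spans 75 to 140 mm over the table.
- lip_edge (a point): Top edge of the flared lip over the exit: it leans out of the front wall's top (140 mm high) to x = -119 mm of the dispenser, 190 mm above the table. A gripper coming straight down on the poking-out board end would hit it or the wall: lean the gripper's body 25 to 40 degrees away from the tower.
- board0: Bottom board in the dispenser: plain wood, 160 (x) x 50 (y) x 10 (z) mm, about 0.1 kg, all five alike. Origin: centre of its underside. Its -x end pokes 42 to 56 mm out of the front wall. The boards on it drag with about 3 to 12 N. Grip that end across its 50 mm width, pull straight along the dispenser's -x; it is clear when its origin is at dispenser x below -167 mm.
- tray: Sloping tray of the stand, fixed, wood. Origin: on its surface, mid-width, at the inner face of the lip at its low end, 30 mm above the table. x points downhill (30 degrees below level), y across, z out of the surface. Surface from x = -110 (top) to 0 mm, 56 mm wide between side edges 4 mm thick, 8 mm high, along its whole length; lip 14 mm high, 6 mm thick.
- tray_seat (a point): Where a seated board's origin belongs: tray x = -80, y = 0, z = 0 mm; axes as the tray's, board long axis along x, either way round. The board's top 50 mm then overhang the tray's upper end with free space at its sides. Friction may hold the board on the slope, so push it down to the lip.
- stand: The stand's base, fixed, 150 (x) x 70 (y) x 8 mm. Origin: centre of its underside; the tray slopes down to +x and its origin is at x = 60, z = 30 mm here.
- pin: Thin rolling pin, pale wood, 200 mm long, 0.06 kg: the middle 150 mm is 22 mm thick, the two 25 mm ends are 16 mm thick. Origin: its centre, on the axis; x along the axis. At the start it lies lengthwise in the tray, lower end against the lip, anywhere between the side edges, so it slopes at 30 degrees and its upper 90 mm overhang the tray.
- rest: Pin rest, fixed, dark wood, base 150 (x) x 50 (y) x 10 mm. Origin: centre of its underside. Two 8 mm thick posts at x = -62 and +62 mm each carry a 90 degree V notch, open upwards, bottom 44 mm and top edges 64 mm above the table, 40 mm wide at the top.
- rest_seat (a point): Where the pin's centre belongs on the rest: midway between the two notches, 60 mm above the table; axes as rest (pin axis along x, either way round).
- board1: Another board, number 1 above the bottom one; same size; origin centre of its underside. It must stay in the dispenser, where it drops 10 mm when the bottom board has gone.
- board2: Another board, number 2 above the bottom one; same size; origin centre of its underside. It must stay in the dispenser, where it drops 10 mm when the bottom board has gone.
- board3: Another board, number 3 above the bottom one; same size; origin centre of its underside. It must stay in the dispenser, where it drops 10 mm when the bottom board has gone.
- board4: Another board, number 4 above the bottom one; same size; origin centre of its underside. It must stay in the dispenser, where it drops 10 mm when the bottom board has gone.
- bottle: Bystander: tall amber bottle, 60 mm wide, 200 mm high; origin centre of underside.
- jar: Bystander: glass jar with metal cap, 64 mm wide, 85 mm high; origin centre of underside.
- dish: Bystander: shallow white dish, 84 mm wide, 28 mm high; origin centre of underside.
- cap: Bystander: white round cap, 44 mm wide, 18 mm high; origin centre of underside.
- stamp: Bystander: small yellow spool-shaped dough stamp, 40 mm wide, 26 mm high; origin centre of underside.
- shaker: Bystander: steel shaker, 40 mm wide, 70 mm high; origin centre of underside.
- mug: Bystander: white mug, 76 mm wide plus a handle to its +y, 85 mm high; origin centre of underside.
- spoon: Bystander: spoon lying flat along its x, about 200 mm long; origin under its middle.
There are look-alikes about, which are no part of the job. What is shaped like the magazine but turquoise is not meant.

How it is judged (in metres and radians):
On the way, in this order (a step that is already met when the one before it is completed fails the run):
1. the rolling pin lies in both notches of its rest, released (x of pin in the frame of rest_seat between -0.025 and 0.025 m and y of pin in the frame of rest_seat between -0.006 and 0.006 m and z of pin in the frame of rest_seat between -0.005 and 0.006 m and angle between the x axis of pin and the x axis of rest, either way round below 0.1 rad and contact force between the fingers and pin below 0.1 N), for 0.2 s.
2. the bottom board is out of the dispenser, the other four still in it (x of board0 in the frame of magazine below -0.168 m and x of board1 in the frame of magazine between -0.02 and 0.02 m and y of board1 in the frame of magazine between -0.01 and 0.01 m and x of board2 in the frame of magazine between -0.02 and 0.02 m and y of board2 in the frame of magazine between -0.01 and 0.01 m and x of board3 in the frame of magazine between -0.02 and 0.02 m and y of board3 in the frame of magazine between -0.01 and 0.01 m and x of board4 in the frame of magazine between -0.02 and 0.02 m and y of board4 in the frame of magazine between -0.01 and 0.01 m), for 0.1 s.
At the end, for the whole second after the job is handed in: Board home in the tray: -8/+4 mm along, 6 mm sideways, 4 mm in height, 0.08 rad in direction, 0.06 rad flat; pin in both notches: 25 mm along, 6 mm across, 0.1 rad; the other four boards still stacked in the dispenser, dropped one thickness; all at rest (x of board0 in the frame of tray between -0.088 and -0.076 m and y of board0 in the frame of tray between -0.006 and 0.006 m and z of board0 in the frame of tray between -0.004 and 0.004 m and angle between the x axis of board0 and the x axis of tray, either way round below 0.08 rad and angle between the z axis of board0 and the z axis of tray, either way round below 0.06 rad and x of pin in the frame of rest_seat between -0.025 and 0.025 m and y of pin in the frame of rest_seat between -0.006 and 0.006 m and z of pin in the frame of rest_seat between -0.005 and 0.006 m and angle between the x axis of pin and the x axis of rest, either way round below 0.1 rad and x of board1 in the frame of magazine between -0.02 and 0.02 m and y of board1 in the frame of magazine between -0.01 and 0.01 m and x of board2 in the frame of magazine between -0.02 and 0.02 m and y of board2 in the frame of magazine between -0.01 and 0.01 m and x of board3 in the frame of magazine between -0.02 and 0.02 m and y of board3 in the frame of magazine between -0.01 and 0.01 m and x of board4 in the frame of magazine between -0.02 and 0.02 m and y of board4 in the frame of magazine between -0.01 and 0.01 m and z of board1 in the frame of magazine between 0.056 and 0.065 m and z of board2 in the frame of magazine between 0.066 and 0.075 m and z of board3 in the frame of magazine between 0.076 and 0.085 m and z of board4 in the frame of magazine between 0.086 and 0.095 m and linear speed of each of board0, board1, pin below 0.02 m/s); the robot touches nothing.
It fails at once if a serving board touches the table (contact force between any of board0, board1, board2, board3, board4 and table above 0.1 N).
It fails at once if a bystander is moved more than 30 mm or tipped over (distance of any of bottle, jar, dish, cap, stamp, mug, spoon, shaker from where it was at the start of the episode above 0.03 m or angle between any of bottle, jar, dish, cap, stamp, mug, spoon, shaker's own z axis and vertical above 0.6 rad).
It also fails if it takes over 59 s, if anything falls off the work surface, if the arm or the gripper's body presses on something with over 40 N, if the wrist force passes 120 N, or if a joint passes its speed limit or range.

## Working session

There is one attempt and no reset: what is moved stays moved. The work goes in short steps, Python scripts to look and compute and a tool call to move; the robot and the scene stay as the last step left them, time stands still between calls to the robot, and variables do not carry over. Pictures are saved under pics/ and viewed, and the job is handed in when it is done.

Besides the shell and the picture viewer there is one more tool, called after "Emit:" by a JSON object that holds its "method" and its "body", one argument or row to a line. drive_tool: Moves the arm, as the interface text tells. Its arguments: {"type":"object","properties":{"linear":{"type":"array"},"rotation":{"type":"array"},"jaw":{"type":"array"},"grip_force":{"type":"number"}},"required":["linear","rotation","jaw"]}

```bash
ls; mkdir -p pics; python3 - <<'E'
from workcell import *
import cv2,numpy as np
s=sense();print(s)
for n in("scene","top"):
    d=get_image(n);cv2.imwrite(f"pics/{n}0.png",d["img"][:,:,::-1])
    print(n,d["vfov"],d["cx"],d["cy"],np.round(d["camera_from_world"],4).tolist(), [k for k in d])
    np.savez(f"{n}.npz",**d)
E
```

```text
pics
{'time_s': 0.0, 'joints': array([-5.07856664e+01,  2.20901038e+01,  3.79435629e-01, -3.08262741e-02,
       -6.84116483e+01, -1.48181498e+01]), 'joint_velocities': array([-0.08394841, -0.03622037,  0.04112506,  0.00906606, -0.03493893,
       -0.02364714]), 'joint_torque': array([-6.03604203e-04, -3.92290127e+01,  1.88386506e+01,  4.18599844e+00,
       -4.73153239e-03, -5.89063603e-06]), 'tcp_pos': array([ 0.25794633, -0.5686352 ,  0.23022141]), 'tool_rot': array([[-9.10793111e-01, -4.12861942e-01, -9.62043962e-04],
       [-4.12863058e-01,  9.10790982e-01,  1.97028073e-03],
       [ 6.27670371e-05,  2.19171052e-03, -9.99997596e-01]]), 'wrist_force': array([ 0.03269964,  0.60200737, -0.21690637]), 'ft_torque': array([-0.01785972,  0.02695545,  0.06752645]), 'grip_width': 0.08570733766030425}
scene 45.98602768672132 253.07170089612328 193.46671629011243 [[0.8606, 0.5091, 0.0145, -0.3984], [0.3672, -0.6005, -0.7103, -0.0868], [-0.3529, 0.6165, -0.7038, 1.8774], [0.0, 0.0, 0.0, 1.0]] ['img', 'vfov', 'cx', 'cy', 'camera_from_world']
top 51.5255798604058 253.3452623456388 193.99796535720213 [[0.027, -0.9996, 0.0034, -0.0324], [-0.9872, -0.0272, -0.157, 0.4848], [0.157, 0.0009, -0.9876, 1.2076], [0.0, 0.0, 0.0, 1.0]] ['img', 'vfov', 'cx', 'cy', 'camera_from_world']
```

```bash
python3 - <<'E'
import workcell
print([k for k in dir(workcell) if not k.startswith('__')]); print(getattr(workcell,'hold_point_z',None))
import cv2
for n in("scene","top"):
    im=cv2.imread(f"pics/{n}0.png");cv2.imwrite(f"pics/{n}0b.png",cv2.resize(im,(768,576),interpolation=cv2.INTER_CUBIC))
E
```

```text
['IKError', 'finish_job', 'get_image', 'hold_point_z', 'sense']
0.0187
```

View pics/scene0b.png

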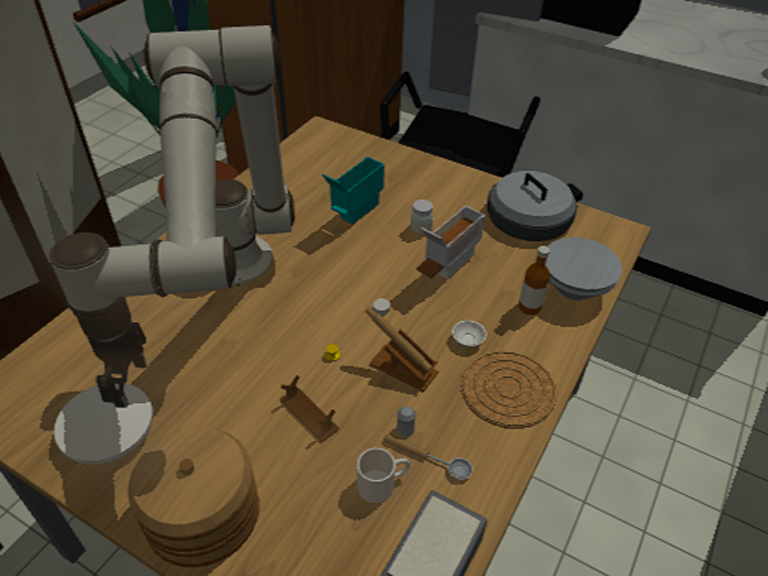

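View pics/top0b.png

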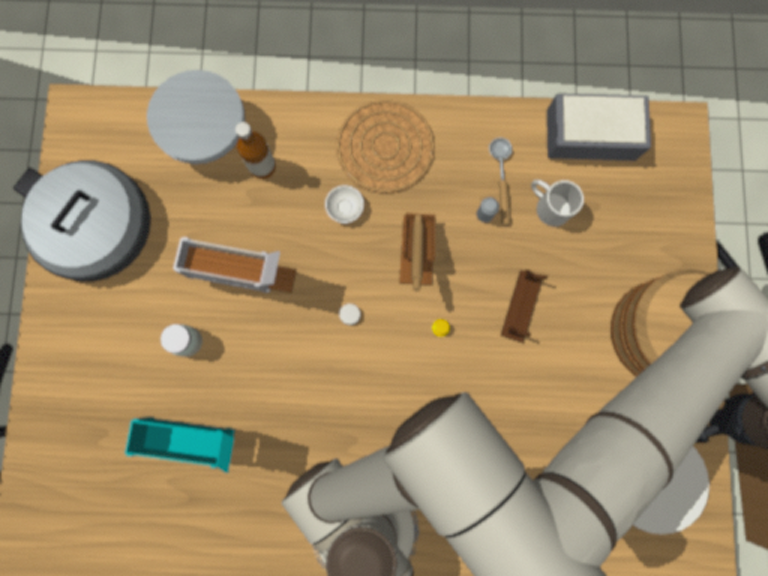

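```bash
cat > h.py <<'E'
import cv2,numpy as np
def crop(n,x0,y0,w,h,out,img=None):
    k=min(800/w,600/h);k=int(k)
    im=(np.load(f"{n}.npz")["img"] if img is None else img)[y0:y0+h,x0:x0+w,::-1]
    im=cv2.resize(im,None,fx=k,fy=k,interpolation=cv2.INTER_CUBIC)
    im=cv2.convertScaleAbs(im,alpha=1.4,beta=15)
    for i in range(0,w,10):
        cv2.line(im,(i*k,0),(i*k,6 if i%50 else 14),(0,255,255),1)
        if (x0+i)%20==0: cv2.putText(im,str(x0+i),(i*k+1,22),0,.4,(0,255,255),1)
    for i in range(0,h,10):
        cv2.line(im,(0,i*k),(6,i*k),(0,255,255),1)
        if (y0+i)%20==0: cv2.putText(im,str(y0+i),(8,i*k+4),0,.4,(0,255,255),1)
    cv2.imwrite(out,im)
E
python3 - <<'E'
from h import *
crop("top",255,130,50,75,"pics/t_stand.png")
crop("top",325,170,50,65,"pics/t_rest.png")
crop("top",110,150,95,55,"pics/t_mag.png")
crop("scene",240,200,65,65,"pics/s_stand.png")
crop("scene",180,245,55,55,"pics/s_rest.png")
crop("scene",270,130,60,65,"pics/s_mag.png")
E
```

```text
(no output)
```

View pics/t_stand.png

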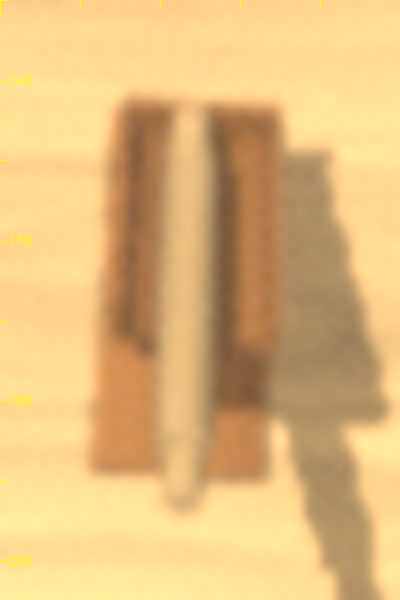

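View pics/t_rest.png

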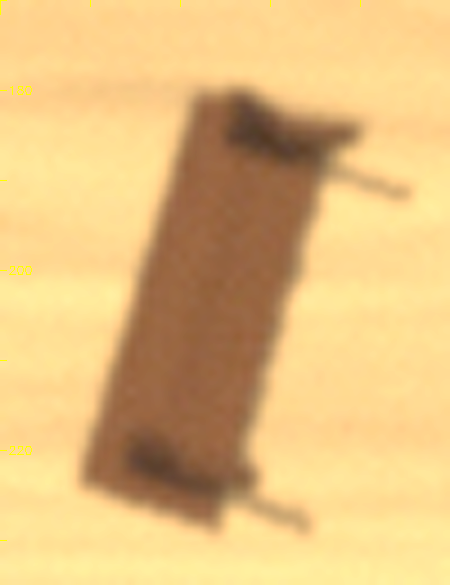

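View pics/t_mag.png

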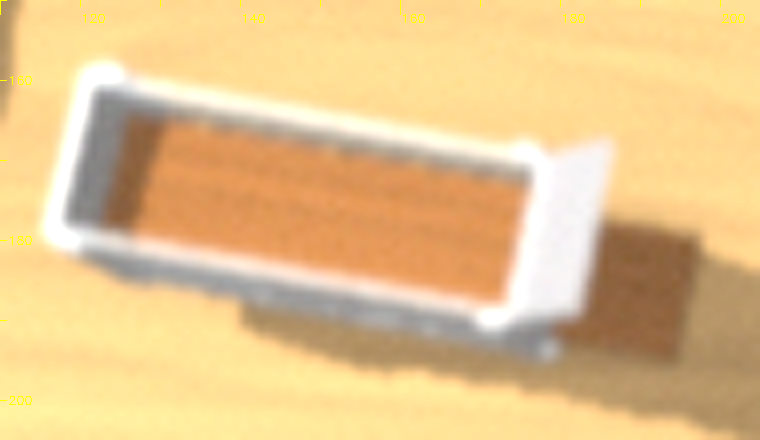

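View pics/s_stand.png

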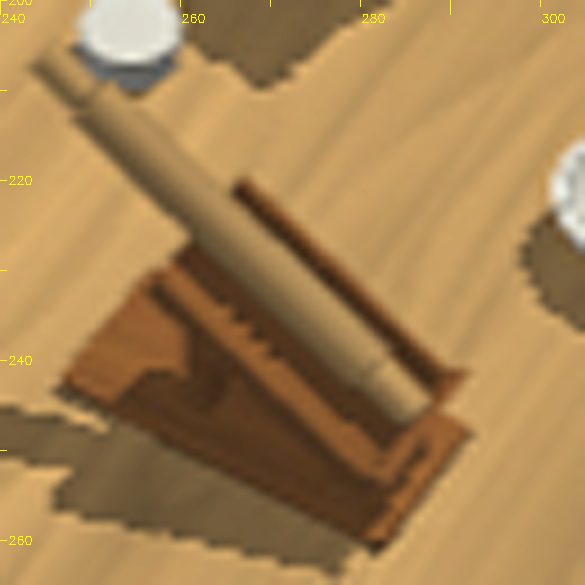

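View pics/s_rest.png

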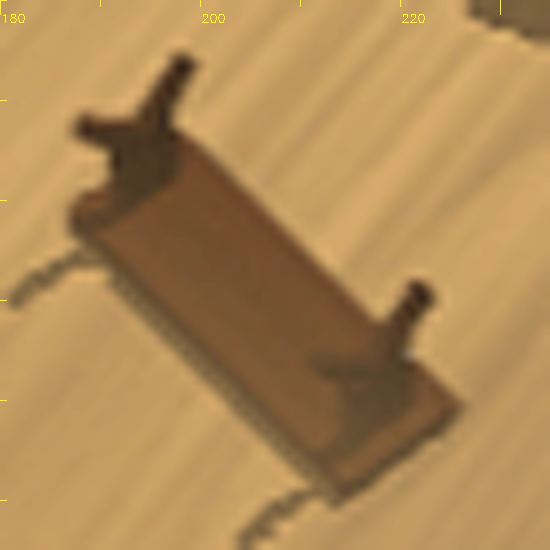

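View pics/s_mag.png

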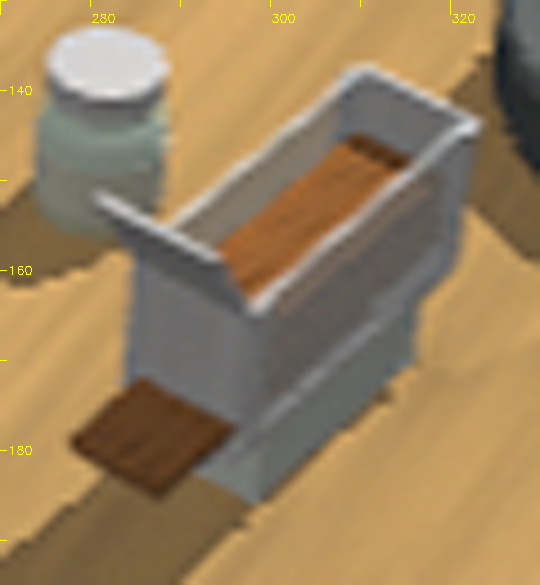

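```bash
cat > fit.py <<'E'
from h import *
from scipy.optimize import least_squares
C={}
for n in("scene","top"):
    d=np.load(f"{n}.npz");C[n]=(192/np.tan(np.radians(float(d["vfov"])/2)),float(d["cx"]),float(d["cy"]),d["camera_from_world"])
def proj(n,P,k1=0):
    f,cx,cy,T=C[n];p=np.atleast_2d(P)@T[:3,:3].T+T[:3,3];u=p[:,:2]/p[:,2:]
    u=u*(1+k1*(u**2).sum(1,keepdims=True));return u*f+[cx,cy]
def pose(p,L):
    c,s=np.cos(p[2]),np.sin(p[2]);L=np.atleast_2d(L)
    return np.c_[p[0]+c*L[:,0]-s*L[:,1],p[1]+s*L[:,0]+c*L[:,1],L[:,2]]
def ray(n,uv,z):
    f,cx,cy,T=C[n];d=T[:3,:3].T@np.array([(uv[0]-cx)/f,(uv[1]-cy)/f,1]);o=-T[:3,:3].T@T[:3,3]
    return o+d*(z-o[2])/d[2]
def cp(x0,y0,k,u,v): return ((u+.5)/k-.5+x0,(v+.5)/k-.5+y0)
E
cat > m1.py <<'E'
from fit import *
ts=lambda u,v:("top",*cp(255,130,8,u,v)); tr=lambda u,v:("top",*cp(325,170,9,u,v)); tm=lambda u,v:("top",*cp(110,150,8,u,v))
ss=lambda u,v:("scene",*cp(240,200,9,u,v)); sr=lambda u,v:("scene",*cp(180,245,10,u,v)); sm=lambda u,v:("scene",*cp(270,130,9,u,v))
K={"stand":([ (ts(120,98),(75,35,8)),(ts(285,103),(75,-35,8)),(ts(90,472),(-75,35,8)),(ts(268,478),(-75,-35,8)),
 (ss(470,432),(75,35,8)),(ss(375,545),(75,-35,8)),(ss(60,385),(-75,-35,8))],[.5,0,0]),
"rest":([(tr(195,92),(75,25,10)),(tr(85,485),(-75,25,10)),(tr(220,530),(-75,-25,10)),
 (sr(340,495),(75,-25,10)),(sr(460,405),(75,25,10)),(sr(185,135),(-75,25,10)),(sr(80,230),(-75,-25,10))],[.45,-.2,0]),
"mag":([(tm(95,65),(87,-35,140)),(tm(45,243),(87,35,140)),(tm(545,150),(-87,-35,140)),(tm(500,322),(-87,35,140)),
 (tm(612,140),(-119,-35,190)),(tm(582,315),(-119,35,190)),
 (sm(365,66),(87,35,140)),(sm(480,123),(87,-35,140)),(sm(250,312),(-87,-35,140)),(sm(98,193),(-119,35,190))],[.5,.35,1.5])}
def res(p,k,raw=False):
    r=[]
    for (n,u,v),L in K[k][0]:
        r.append(proj(n,pose(p,np.array(L)/1000.))[0]-[u,v])
    return np.array(r) if raw else np.ravel(r)
if __name__=="__main__":
  for k in K:
    best=min((least_squares(res,[*K[k][1][:2],a],args=(k,),loss="soft_l1") for a in np.arange(0,6.3,.7)),key=lambda s:s.cost)
    p=best.x;print(k,np.round(p[:2],4),np.degrees(p[2])%360,"\n",np.round(res(p,k,True),1).tolist())
E
python3 m1.py
```

```text
stand [ 0.5858 -0.0981] 357.5558963720479 
 [[-0.4, 0.8], [0.3, 1.6], [0.4, -1.0], [-0.1, -0.2], [0.3, -0.1], [0.8, 0.7], [-0.5, -0.4]]
rest [ 0.4687 -0.3222] 343.5068448079048 
 [[0.7, -0.9], [-0.1, -0.4], [0.1, -0.5], [0.3, -0.3], [0.1, -0.1], [-0.7, -0.4], [-1.9, -2.0]]
mag [0.5198 0.2912] 80.81710921355752 
 [[-1.2, -0.9], [-0.8, 0.1], [0.9, -0.6], [1.3, 1.3], [0.5, -1.2], [-1.1, 1.4], [-0.9, -0.7], [0.7, 0.0], [0.8, 0.8], [-1.4, 0.1]]
```

```bash
sed -i 's/(87,-35,140)/(87,-31,140)/g;s/(87,35,140)/(87,31,140)/g;s/(-87,-35,140)/(-87,-31,140)/g;s/(-87,35,140)/(-87,31,140)/g;s/-119,-35,190/-119,-29,190/;s/-119,35,190/-119,29,190/g' m1.py; python3 m1.py; cat > ov.py <<'E'
from fit import *
def box(x0,x1,y0,y1,z0,z1):
    c=[(x,y,z) for x in(x0,x1) for y in(y0,y1) for z in(z0,z1)]
    return [(c[i],c[j]) for i in range(8) for j in range(i) if bin(i^j).count("1")==1]
def tray2stand(s):
    c,sn=np.cos(np.pi/6),.5
    f=lambda p:(60+c*p[0]+sn*p[2],p[1],30-sn*p[0]+c*p[2])
    return [(f(a),f(b)) for a,b in s]
M={"stand":[(box(-75,75,-35,35,0,8),(0,255,0)),(tray2stand(box(-110,0,28,32,0,8)+box(-110,0,-32,-28,0,8)+box(0,6,-32,32,0,14)),(255,0,0))],
"rest":[(box(-75,75,-25,25,0,10),(0,255,0)),([((x,s*20,64),(x,0,44)) for x in(-66,-58,58,66) for s in(-1,1)],(255,0,0))],
"mag":[(box(-87,87,-31,31,60,140),(0,255,0)),([((-119,-29,190),(-119,29,190)),((-87,-29,140),(-119,-29,190)),((-87,29,140),(-119,29,190))],(255,0,0))]}
def overlay(n,obj,p,x0,y0,w,h,out,img=None,extra=[]):
    crop(n,x0,y0,w,h,out,img);k=int(min(800/w,600/h));im=cv2.imread(out)
    for segs,col in M[obj]+extra:
        for s in segs:
            q=((proj(n,pose(p,np.array(s)/1000.))-[x0,y0]+.5)*k-.5)
            cv2.line(im,tuple(int(round(v*8)) for v in q[0]),tuple(int(round(v*8)) for v in q[1]),col,1,cv2.LINE_AA,3)
    cv2.imwrite(out,im)
E
cat > go.py <<'E'
from ov import *
from m1 import K,res
W={"stand":[("top",255,130,50,75),("scene",240,200,65,65)],"rest":[("top",325,170,50,65),("scene",180,245,55,55)],"mag":[("top",110,150,95,55),("scene",270,130,60,65)]}
for k in K:
    p=min((least_squares(res,[*K[k][1][:2],a],args=(k,),loss="soft_l1") for a in np.arange(0,6.3,.7)),key=lambda s:s.cost).x
    ims=[]
    for w in W[k]:
        overlay(w[0],k,p,*w[1:],"pics/o.png");ims.append(cv2.imread("pics/o.png"))
    H=min(i.shape[0] for i in ims) ;ims=[cv2.resize(i,(int(i.shape[1]*560/i.shape[0]),560)) if i.shape[1]<i.shape[0]*1.3 else i for i in ims]
    if k!="mag": cv2.imwrite(f"pics/o_{k}.png",np.hstack([cv2.resize(i,(400,int(i.shape[0]*400/i.shape[1]))) if 0 else i for i in ims])[:, :1000])
    else:
        cv2.imwrite("pics/o_mag_t.png",ims[0]);cv2.imwrite("pics/o_mag_s.png",ims[1])
E
python3 go.py
```

```text
stand [ 0.5858 -0.0981] 357.5558963720479 
 [[-0.4, 0.8], [0.3, 1.6], [0.4, -1.0], [-0.1, -0.2], [0.3, -0.1], [0.8, 0.7], [-0.5, -0.4]]
rest [ 0.4687 -0.3222] 343.5068448079048 
 [[0.7, -0.9], [-0.1, -0.4], [0.1, -0.5], [0.3, -0.3], [0.1, -0.1], [-0.7, -0.4], [-1.9, -2.0]]
mag [0.5201 0.2911] 80.76791937133119 
 [[-1.5, 0.3], [-0.4, -1.4], [0.6, 0.7], [1.6, -0.1], [0.1, 0.8], [-0.6, -0.8], [-0.1, -0.3], [-0.1, -0.3], [-0.0, 0.4], [-0.1, 0.8]]
```

View pics/o_stand.png

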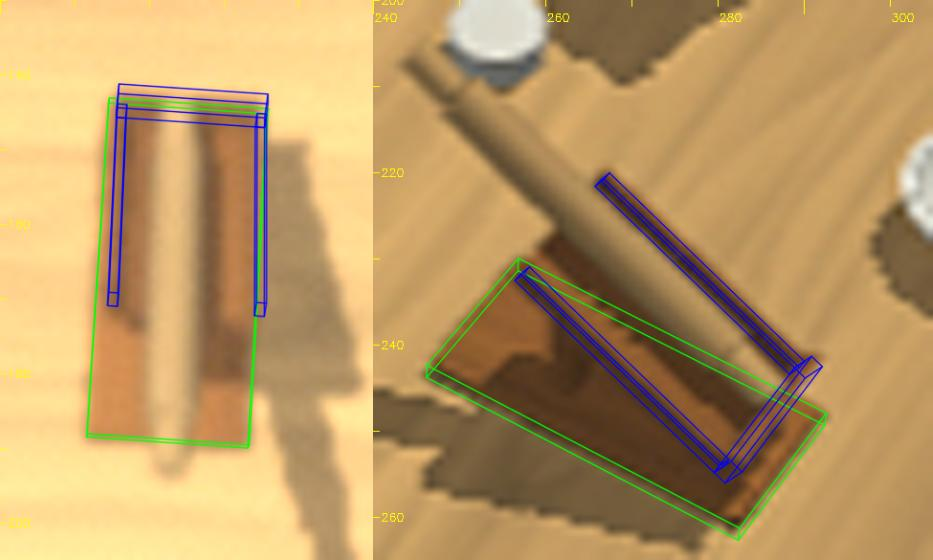

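View pics/o_rest.png

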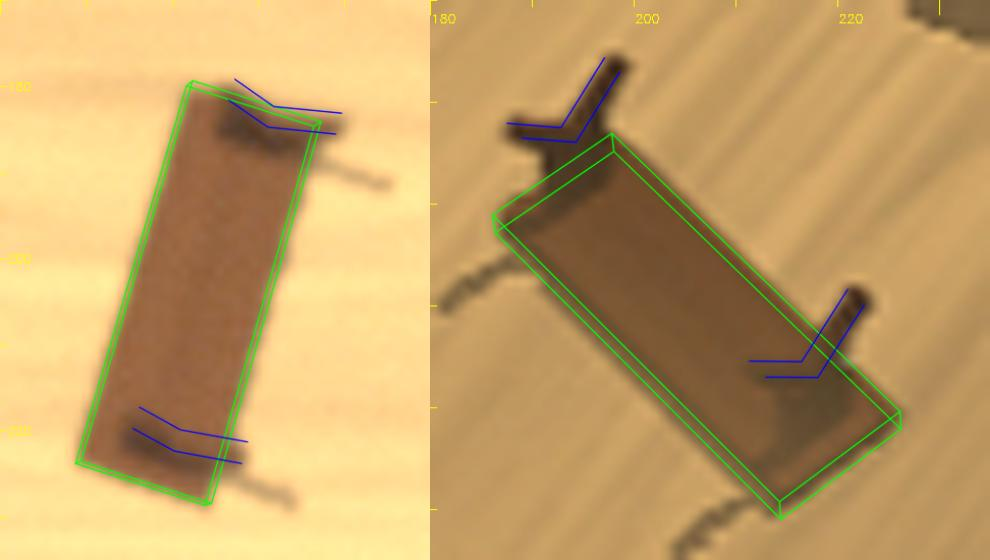

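View pics/o_mag_t.png

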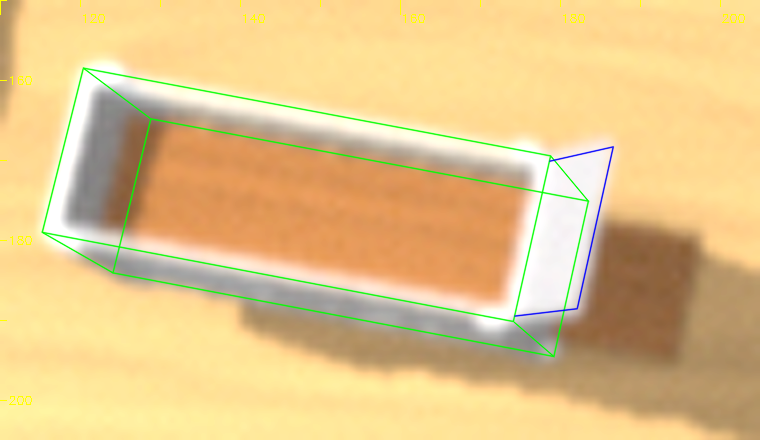

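View pics/o_mag_s.png

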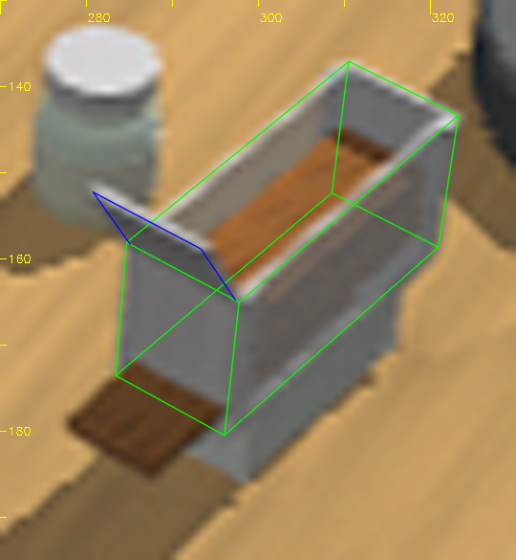

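```bash
python3 - <<'E'
from h import *
im=np.load("top.npz")["img"].astype(float)
g=im@[.3,.5,.2]
pts=[]
for u in list(range(35,95,6))+list(range(165,365,10))+list(range(435,470,5)):
    col=im[45:80,u,:]; s=(col[:,0]-col[:,2]); s=cv2.GaussianBlur(s.reshape(-1,1),(1,5),0).ravel()
    d=np.diff(s); i=int(np.argmax(d)); 
    w=d[max(0,i-2):i+3]; pts.append((u,45+.5+(np.arange(max(0,i-2),i-2+5 if i>=2 else i+3)*w).sum()/w.sum()))
p=np.array(pts);c=np.polyfit(p[:,0]-253,p[:,1],2);print(c);r=p[:,1]-np.polyval(c,p[:,0]-253);print(np.round(np.c_[p,r],1).tolist())
E
```

```text
[-2.80510626e-06  2.75994543e-02  6.17855463e+01]
[[35.0, 55.5, -0.1], [41.0, 55.6, -0.2], [47.0, 55.8, -0.2], [53.0, 56.2, 0.0], [59.0, 56.4, 0.1], [65.0, 56.6, 0.1], [71.0, 56.7, 0.1], [77.0, 56.8, -0.0], [83.0, 57.3, 0.3], [89.0, 57.4, 0.2], [165.0, 59.3, -0.1], [175.0, 59.5, -0.1], [185.0, 59.7, -0.2], [195.0, 60.3, 0.2], [205.0, 60.5, 0.1], [215.0, 60.7, -0.0], [225.0, 61.2, 0.2], [235.0, 61.4, 0.1], [245.0, 61.5, -0.0], [255.0, 61.7, -0.1], [265.0, 62.2, 0.0], [275.0, 62.4, -0.0], [285.0, 62.6, -0.1], [295.0, 62.7, -0.2], [305.0, 63.3, 0.1], [315.0, 63.4, -0.0], [325.0, 63.6, -0.1], [335.0, 64.2, 0.2], [345.0, 64.4, 0.1], [355.0, 64.6, 0.0], [435.0, 66.7, -0.1], [440.0, 66.8, -0.1], [445.0, 66.8, -0.2], [450.0, 67.2, 0.1], [455.0, 67.3, 0.0], [460.0, 67.4, 0.1], [465.0, 67.6, 0.1]]
```

```bash
python3 - <<'E'
s=open('m1.py').read()
s=s.replace("(ts(120,98),(75,35,8)),(ts(285,103),(75,-35,8))","(ts(126,98),(72.2,32,39.1)),(ts(284,103),(72.2,-32,39.1))")
s=s.replace("(sr(340,495)","(tr(240,97),(62,20,64)),(tr(358,130),(62,-20,64)),(tr(146,442),(-62,20,64)),(tr(250,475),(-62,-20,64)),(sr(185,60),(-62,20,64)),(sr(82,126),(-62,-20,64)),(sr(421,292),(62,20,64)),(sr(340,495)")
s=s.replace(",(sr(80,230),(-75,-25,10))","")
open('m1.py','w').write(s)
E
python3 m1.py; python3 go.py
```

```text
stand [ 0.584  -0.0977] 357.87063606135007 
 [[-0.1, -0.5], [0.1, 0.1], [0.4, -0.4], [-0.1, 0.3], [-0.1, -0.5], [0.5, 0.4], [-0.9, -0.6]]
rest [ 0.468  -0.3219] 343.31667596816004 
 [[0.7, -0.7], [-0.2, -0.2], [-0.1, -0.3], [0.2, -0.2], [-0.4, 0.1], [-0.6, -0.5], [0.5, -0.1], [-0.7, 0.1], [-0.1, 0.0], [-0.5, -0.2], [0.1, -0.4], [-0.0, -0.2], [-0.7, -0.6]]
mag [0.5201 0.2911] 80.76791937133119 
 [[-1.5, 0.3], [-0.4, -1.4], [0.6, 0.7], [1.6, -0.1], [0.1, 0.8], [-0.6, -0.8], [-0.1, -0.3], [-0.1, -0.3], [-0.0, 0.4], [-0.1, 0.8]]
```

View pics/o_stand.png

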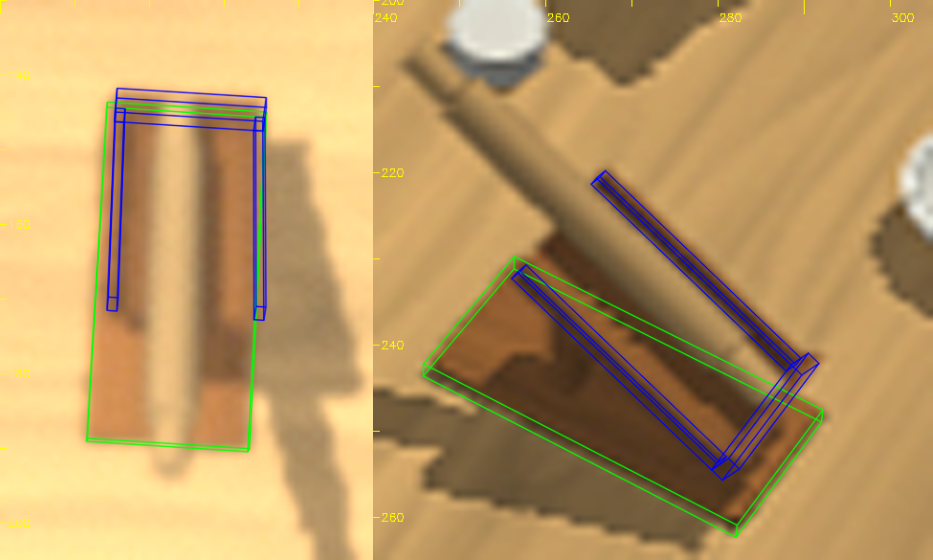

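View pics/o_rest.png

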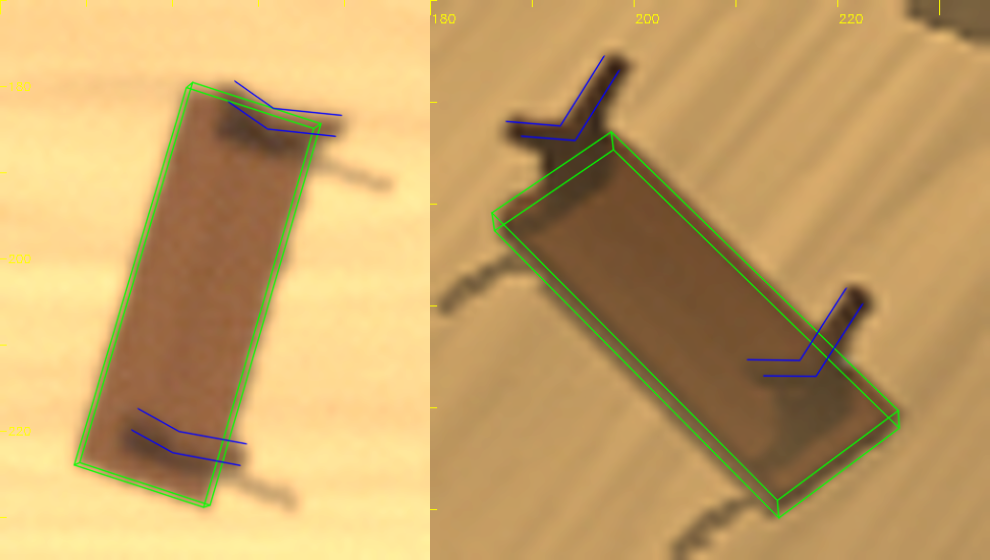

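```bash
cat > pin.py <<'E'
from ov import *
S=[.585,-.098,np.radians(-2.3)]
def t2w(P,S=S):
    P=np.atleast_2d(P)/1000.;c,sn=np.cos(np.pi/6),.5
    return pose(S,np.c_[.06+c*P[:,0]+sn*P[:,2],P[:,1],.03-sn*P[:,0]+c*P[:,2]])
if __name__=="__main__":
  for y in(-3,0,3,6):
    P=[(-200,y,11),(-100,y,11),(0,y,11)]
    print(y,np.round((proj("top",t2w(P))-[255,130]+.5)*8-.5).tolist(),np.round((proj("scene",t2w(P))-[240,200]+.5)*9-.5).tolist())
E
python3 pin.py
```

```text
-3 [[206.0, 500.0], [210.0, 296.0], [213.0, 113.0]] [[30.0, 70.0], [219.0, 251.0], [407.0, 432.0]]
0 [[198.0, 499.0], [202.0, 296.0], [206.0, 113.0]] [[34.0, 65.0], [223.0, 246.0], [411.0, 427.0]]
3 [[189.0, 499.0], [194.0, 295.0], [198.0, 112.0]] [[39.0, 60.0], [227.0, 242.0], [415.0, 422.0]]
6 [[181.0, 498.0], [186.0, 295.0], [191.0, 112.0]] [[43.0, 56.0], [231.0, 237.0], [419.0, 417.0]]
```

```bash
cat > plan.py <<'E'
from pin import *
from workcell import sense, hold_point_z as hz
from scipy.spatial.transform import Rotation as Ro
import json
def R_tray(flip=False,tilt=30,yaw=S[2]):
    # tool z = into slope; x uphill
    t=np.radians(tilt);z=np.array([-np.sin(t),0,-np.cos(t)]);y=np.array([0,1,0.]);R=np.c_[np.cross(y,z),y,z]
    return Ro.from_euler('z',yaw).as_matrix()@R
def plan(p,R,jaw,n=None,vmax=.045,wmax=.14,P0=None,r=4):
    s=sense();p0,R0=(s["tcp_pos"],s["tool_rot"]) if P0 is None else P0
    rv=Ro.from_matrix(R0.T@R).as_rotvec();d=np.array(p)-p0
    m=max(1,int(np.ceil(max(np.linalg.norm(d)/vmax,np.linalg.norm(rv)/wmax))));m=max(m,n or 1)
    L=[];Q=[];Rc=np.array(R0)
    for i in range(m):
        l=np.round(Rc.T@(d/m),r);w=np.round(rv/m,r);L.append(l.tolist());Q.append(w.tolist());Rc=Rc@Ro.from_rotvec(rv/m).as_matrix()
    print("rows",m,"dist",np.round(d,4),"ang",np.degrees(np.linalg.norm(rv)).round(1))
    while len(L)%8: L.append([0,0,0]);Q.append([0,0,0])
    for i in range(0,len(L),8): print(json.dumps({"linear":L[i:i+8],"rotation":Q[i:i+8],"jaw":[jaw]*8}))
def st():
    s=sense();print("t",s["time_s"],"tcp",np.round(s["tcp_pos"],4),"F",np.round(s["wrist_force"],1),"w",round(s["grip_width"],4),"J",np.round(s["joints"],0));return s
E
python3 - <<'E'
from plan import *
g=t2w((-132,5.5,11-18.7))[0];R=R_tray();print("grasp tcp",g,R[:,2])
pre=g-R[:,2]*.09;print(pre)
plan(pre,R,1,r=3)
E
```

```text
grasp tcp [ 0.52710223 -0.09017015  0.0893316 ] [-0.4995972  0.0200659 -0.8660254]
[ 0.57206598 -0.09197608  0.16727389]
rows 13 dist [ 0.3141  0.4767 -0.0631] ang 39.9
{"linear": [[-0.037, 0.023, 0.005], [-0.036, 0.025, 0.004], [-0.036, 0.026, 0.002], [-0.035, 0.027, 0.001], [-0.034, 0.028, 0.0], [-0.033, 0.029, -0.001], [-0.032, 0.031, -0.002], [-0.031, 0.032, -0.003]], "rotation": [[-0.009, 0.039, 0.035], [-0.009, 0.039, 0.035], [-0.009, 0.039, 0.035], [-0.009, 0.039, 0.035], [-0.009, 0.039, 0.035], [-0.009, 0.039, 0.035], [-0.009, 0.039, 0.035], [-0.009, 0.039, 0.035]], "jaw": [1, 1, 1, 1, 1, 1, 1, 1]}
{"linear": [[-0.029, 0.033, -0.004], [-0.028, 0.034, -0.004], [-0.027, 0.035, -0.005], [-0.025, 0.036, -0.006], [-0.024, 0.037, -0.007], [0, 0, 0], [0, 0, 0], [0, 0, 0]], "rotation": [[-0.009, 0.039, 0.035], [-0.009, 0.039, 0.035], [-0.009, 0.039, 0.035], [-0.009, 0.039, 0.035], [-0.009, 0.039, 0.035], [0, 0, 0], [0, 0, 0], [0, 0, 0]], "jaw": [1, 1, 1, 1, 1, 1, 1, 1]}
```

Emit:
{"method": "drive_tool", "body": {
  "linear": [
    [-0.037, 0.023, 0.0],
    [-0.036, 0.025, 0.0],
    [-0.036, 0.026, 0.0],
    [-0.035, 0.027, 0.0],
    [-0.034, 0.028, 0.0],
    [-0.033, 0.029, -0.001],
    [-0.032, 0.031, -0.002],
    [-0.031, 0.032, -0.003]
  ],
  "rotation": [
    [-0.009, 0.039, 0.035],
    [-0.009, 0.039, 0.035],
    [-0.009, 0.039, 0.035],
    [-0.009, 0.039, 0.035],
    [-0.009, 0.039, 0.035],
    [-0.009, 0.039, 0.035],
    [-0.009, 0.039, 0.035],
    [-0.009, 0.039, 0.035]
  ],
  "jaw": [1, 1, 1, 1, 1, 1, 1, 1],
  "grip_force": 40
}}

```text
time_s: 0.9
tcp_pos: [0.4533, -0.2741, 0.205]
tool_rot: [[-0.939, -0.137, -0.315], [-0.139, 0.99, -0.018], [0.315, 0.027, -0.949]]
wrist_force: [0.6, -0.8, 0.0]
grip_width: 0.0854
```

Emit:
{"method": "drive_tool", "body": {
  "linear": [
    [-0.029, 0.033, -0.004],
    [-0.028, 0.034, -0.004],
    [-0.027, 0.035, -0.005],
    [-0.025, 0.036, -0.006],
    [-0.024, 0.037, -0.007],
    [0, 0, 0],
    [0, 0, 0],
    [0, 0, 0]
  ],
  "rotation": [
    [-0.009, 0.039, 0.035],
    [-0.009, 0.039, 0.035],
    [-0.009, 0.039, 0.035],
    [-0.009, 0.039, 0.035],
    [-0.009, 0.039, 0.035],
    [0, 0, 0],
    [0, 0, 0],
    [0, 0, 0]
  ],
  "jaw": [1, 1, 1, 1, 1, 1, 1, 1]
}}

```text
time_s: 1.7
tcp_pos: [0.5734, -0.0922, 0.1812]
tool_rot: [[-0.869, 0.039, -0.494], [0.036, 0.999, 0.017], [0.494, -0.003, -0.87]]
wrist_force: [-0.4, -1.0, 0.7]
grip_width: 0.0855
```

```bash
python3 - <<'E'
from plan import *
from workcell import get_image
st()
for n in("scene","top"):
    d=get_image(n);cv2.imwrite(f"pics/{n}1.png",d["img"][:,:,::-1])
    np.savez(f"{n}_1.npz",**d)
d=np.load("scene_1.npz")["img"];crop("scene",215,160,110,110,"pics/s1.png",d)
d=np.load("top_1.npz")["img"];crop("top",220,110,110,110,"pics/t1.png",d)
g=t2w((-132,5.5,11-18.7))[0];R=R_tray();plan(g,R,1,r=3,n=8,P0=None)
cv2.imwrite("pics/st1.png",np.hstack([cv2.resize(cv2.imread(f"pics/{a}1.png"),(400,400)) for a in "st"]))
E
```

```text
t 1.7 tcp [ 0.5734 -0.0922  0.1812] F [-0.4 -1.   0.7] w 0.0855 J [  5.  35.  11.  -3. -95. -97.]
rows 8 dist [-0.0462  0.0025 -0.0925] ang 0.5
{"linear": [[-0.001, 0.0, 0.013], [-0.001, 0.0, 0.013], [-0.001, 0.0, 0.013], [-0.001, 0.0, 0.013], [-0.001, 0.0, 0.013], [-0.001, 0.0, 0.013], [-0.001, 0.0, 0.013], [-0.001, 0.0, 0.013]], "rotation": [[-0.0, 0.001, -0.0], [-0.0, 0.001, -0.0], [-0.0, 0.001, -0.0], [-0.0, 0.001, -0.0], [-0.0, 0.001, -0.0], [-0.0, 0.001, -0.0], [-0.0, 0.001, -0.0], [-0.0, 0.001, -0.0]], "jaw": [1, 1, 1, 1, 1, 1, 1, 1]}
```

View pics/st1.png

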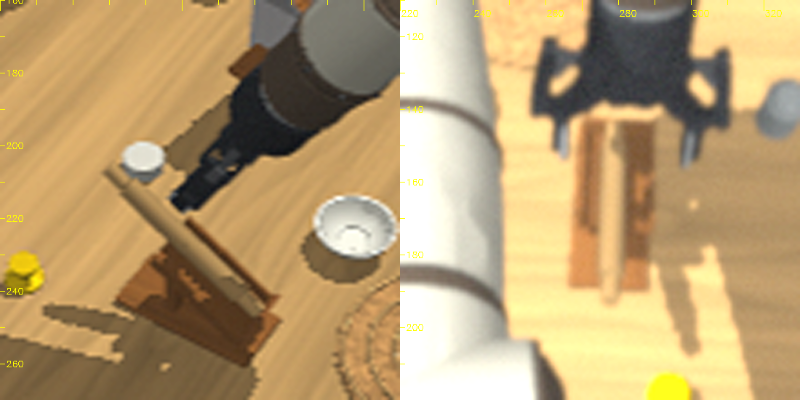

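Emit:
{"method": "drive_tool", "body": {
  "linear": [
    [-0.001, 0.0, 0.013],
    [-0.001, 0.0, 0.013],
    [-0.001, 0.0, 0.013],
    [-0.001, 0.0, 0.013],
    [-0.001, 0.0, 0.013],
    [-0.001, 0.0, 0.013],
    [-0.001, 0.0, 0.013],
    [-0.001, 0.0, 0.013]
  ],
  "rotation": [
    [0, 0.001, 0],
    [0, 0.001, 0],
    [0, 0.001, 0],
    [0, 0.001, 0],
    [0, 0.001, 0],
    [0, 0.001, 0],
    [0, 0.001, 0],
    [0, 0.001, 0]
  ],
  "jaw": [1, 1, 1, 1, 1, 1, 1, 1]
}}

```text
time_s: 2.6
tcp_pos: [0.5288, -0.0902, 0.086]
tool_rot: [[-0.865, 0.039, -0.5], [0.035, 0.999, 0.017], [0.5, -0.003, -0.866]]
wrist_force: [-0.1, -0.4, -0.5]
grip_width: 0.0853
```

```bash
python3 - <<'E'
from plan import *
from workcell import get_image
s=st();g=t2w((-132,5.5,11-18.7))[0];print(s["tool_rot"].T@(g-s["tcp_pos"]))
for n in("scene","top"):
    d=get_image(n);np.savez(f"{n}_1.npz",**d)
    p=s["tcp_pos"]; print(n,proj(n,p),[proj(n,p+s["tool_rot"]@[0,y,-.013])[0] for y in(-.0427,.0427)])
crop("scene",235,170,60,80,"pics/s1.png",np.load("scene_1.npz")["img"])
crop("top",250,130,60,70,"pics/t1.png",np.load("top_1.npz")["img"])
a=[cv2.imread(f"pics/{a}1.png") for a in "st"];cv2.imwrite("pics/st2.png",np.hstack([cv2.resize(i,(int(400),int(i.shape[0]*400/i.shape[1]))) [:466] for i in a]))
E
```

```text
t 2.6 tcp [ 0.5288 -0.0902  0.086 ] F [-0.1 -0.4 -0.5] w 0.0853 J [  5.  37.  -1.  -4. -82. -96.]
[ 3.13472083e-03 -7.95957372e-05 -2.05680909e-03]
scene [[256.50868329 222.34372718]] [array([251.44223193, 228.74276038]), array([264.6678798 , 213.41137481])]
top [[277.21678997 178.05968669]] [array([291.75449049, 176.12047416]), array([263.37980045, 174.28770265])]
```

View pics/st2.png

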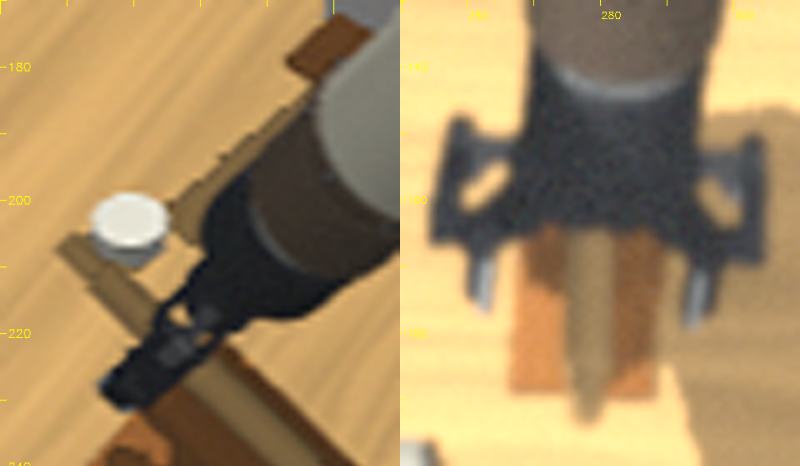

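Emit:
{"method": "drive_tool", "body": {
  "linear": [
    [0.003, 0, -0.001],
    [0, 0, 0],
    [0, 0, 0],
    [0, 0, 0],
    [0, 0, 0],
    [0, 0, 0],
    [0, 0, 0],
    [0, 0, 0]
  ],
  "rotation": [
    [0, 0, 0],
    [0, 0, 0],
    [0, 0, 0],
    [0, 0, 0],
    [0, 0, 0],
    [0, 0, 0],
    [0, 0, 0],
    [0, 0, 0]
  ],
  "jaw": [0.6, 0.4, 0.2, 0.1, 0, 0, 0, 0],
  "grip_force": 40
}}

```text
time_s: 3.5
tcp_pos: [0.5275, -0.0902, 0.0897]
tool_rot: [[-0.866, 0.039, -0.499], [0.035, 0.999, 0.017], [0.5, -0.003, -0.866]]
wrist_force: [-0.1, -0.3, 2.5]
grip_width: 0.0202
```

```bash
python3 - <<'E'
from plan import *
from workcell import get_image
s=st();print(s["tool_rot"].round(3))
d=get_image("top");np.savez("top_2.npz",**d);crop("top",250,130,60,70,"pics/t2.png",d["img"])
E
```

```text
t 3.5 tcp [ 0.5275 -0.0902  0.0897] F [-0.1 -0.3  2.5] w 0.0202 J [  5.  37.  -1.  -4. -82. -96.]
[[-0.866  0.039 -0.499]
 [ 0.035  0.999  0.017]
 [ 0.5   -0.003 -0.866]]
```

View pics/t2.png

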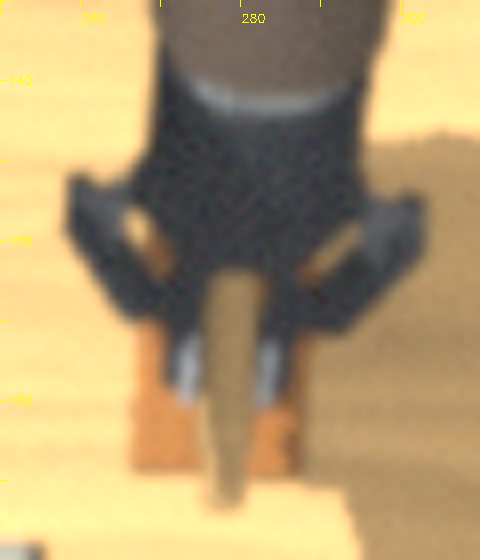

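```bash
cat >> plan.py <<'E'
def w2t(P,S=S):
    c,s=np.cos(S[2]),np.sin(S[2]);d=np.array(P)-[S[0],S[1],0];x=c*d[0]+s*d[1]-.06;y=-s*d[0]+c*d[1];z=d[2]-.03
    a,b=np.cos(np.pi/6),.5
    return np.array([a*x-b*z,y,b*x+a*z])*1000
RS=[.4685,-.322,np.radians(-16.6)]
E
python3 - <<'E'
from plan import *
s=st();print(w2t(s["tcp_pos"]))
R=s["tool_rot"]
# lift
p1=s["tcp_pos"]-.10*R[:,2]; print(p1)
plan(p1,R,0,r=3)
R2=R_tray(tilt=0,yaw=RS[2]);c=w2t(s["tcp_pos"]);off=np.array([-(c[0]+100)/-1000.,0,0]);print(off)
tgt=pose(RS,[c[0]/1000+.1,0,.06-(.011-c[2]/1000)])[0];print("place tcp",tgt)
hi=tgt+[0,0,.09]
plan(hi,R2,0,r=3,P0=(p1,R))
E
```

```text
t 3.55 tcp [ 0.5275 -0.0901  0.0897] F [1.2 0.4 2.2] w 0.0208 J [  5.  37.  -1.  -4. -82. -96.]
[-131.86283346    5.54034005   -7.2139538 ]
[ 0.57738753 -0.09181177  0.17631534]
rows 3 dist [ 0.0499 -0.0017  0.0866] ang 0.0
{"linear": [[-0.0, 0.0, -0.033], [-0.0, 0.0, -0.033], [-0.0, 0.0, -0.033], [0, 0, 0], [0, 0, 0], [0, 0, 0], [0, 0, 0], [0, 0, 0]], "rotation": [[0.0, 0.0, 0.0], [0.0, 0.0, 0.0], [0.0, 0.0, 0.0], [0, 0, 0], [0, 0, 0], [0, 0, 0], [0, 0, 0], [0, 0, 0]], "jaw": [0, 0, 0, 0, 0, 0, 0, 0]}
[-0.03186283  0.          0.        ]
place tcp [ 0.43796513 -0.31289716  0.04178605]
rows 6 dist [-0.1394 -0.2211 -0.0445] ang 33.2
{"linear": [[0.015, -0.038, 0.017], [0.015, -0.038, 0.016], [0.015, -0.039, 0.014], [0.014, -0.04, 0.012], [0.014, -0.041, 0.011], [0.013, -0.041, 0.009], [0, 0, 0], [0, 0, 0]], "rotation": [[-0.011, -0.087, 0.041], [-0.011, -0.087, 0.041], [-0.011, -0.087, 0.041], [-0.011, -0.087, 0.041], [-0.011, -0.087, 0.041], [-0.011, -0.087, 0.041], [0, 0, 0], [0, 0, 0]], "jaw": [0, 0, 0, 0, 0, 0, 0, 0]}
```

Emit:
{"method": "drive_tool", "body": {
  "linear": [
    [0, 0, -0.01],
    [0, 0, -0.02],
    [0, 0, -0.025],
    [0, 0, -0.025],
    [0, 0, -0.02],
    [0, 0, 0],
    [0, 0, 0],
    [0, 0, 0]
  ],
  "rotation": [
    [0, 0, 0],
    [0, 0, 0],
    [0, 0, 0],
    [0, 0, 0],
    [0, 0, 0],
    [0, 0, 0],
    [0, 0, 0],
    [0, 0, 0]
  ],
  "jaw": [0, 0, 0, 0, 0, 0, 0, 0]
}}

```text
time_s: 4.35
tcp_pos: [0.576, -0.0917, 0.1747]
tool_rot: [[-0.864, 0.039, -0.503], [0.035, 0.999, 0.017], [0.503, -0.003, -0.864]]
wrist_force: [0.5, 0.3, -0.9]
grip_width: 0.0209
```

Emit:
{"method": "drive_tool", "body": {
  "linear": [
    [0.01, -0.027, 0.012],
    [0.01, -0.027, 0.011],
    [0.01, -0.029, 0.01],
    [0.01, -0.029, 0.009],
    [0.01, -0.03, 0.008],
    [0.01, -0.03, 0.007],
    [0.01, -0.03, 0.006],
    [0.01, -0.03, 0.006]
  ],
  "rotation": [
    [-0.008, -0.065, 0.031],
    [-0.008, -0.065, 0.031],
    [-0.008, -0.065, 0.031],
    [-0.008, -0.065, 0.031],
    [-0.008, -0.065, 0.031],
    [-0.008, -0.065, 0.031],
    [-0.008, -0.065, 0.031],
    [-0.008, -0.065, 0.031]
  ],
  "jaw": [0, 0, 0, 0, 0, 0, 0, 0]
}}

```text
time_s: 5.15
tcp_pos: [0.4433, -0.308, 0.1371]
tool_rot: [[-0.957, 0.289, -0.001], [0.289, 0.957, -0.005], [-0.001, -0.005, -1.0]]
wrist_force: [0.0, -0.5, -1.2]
grip_width: 0.0208
```

```bash
python3 - <<'E'
from plan import *
from workcell import get_image
s=st();print(s["tool_rot"].round(3))
R2=R_tray(tilt=0,yaw=RS[2]);tgt=np.array([.438,-.3129,.0418])
plan(tgt+[0,0,.04],R2,0,n=8,r=4)
for n in("scene","top"):
    d=get_image(n);np.savez(f"{n}_1.npz",**d)
crop("scene",170,200,100,100,"pics/s1.png",np.load("scene_1.npz")["img"])
crop("top",310,140,80,80,"pics/t1.png",np.load("top_1.npz")["img"])
a=[cv2.imread(f"pics/{a}1.png") for a in "st"];cv2.imwrite("pics/st3.png",np.hstack([cv2.resize(i,(400,400)) for i in a]))
E
```

```text
t 5.15 tcp [ 0.4433 -0.308   0.1371] F [ 0.  -0.5 -1.2] w 0.0208 J [-17.  19. -19.   0. -52. -90.]
[[-0.957  0.289 -0.001]
 [ 0.289  0.957 -0.005]
 [-0.001 -0.005 -1.   ]]
rows 8 dist [-0.0053 -0.0049 -0.0553] ang 0.4
{"linear": [[0.0005, -0.0007, 0.0069], [0.0005, -0.0008, 0.0069], [0.0005, -0.0008, 0.0069], [0.0005, -0.0008, 0.0069], [0.0005, -0.0008, 0.0069], [0.0005, -0.0008, 0.0069], [0.0005, -0.0008, 0.0069], [0.0005, -0.0008, 0.0069]], "rotation": [[-0.0006, 0.0001, -0.0004], [-0.0006, 0.0001, -0.0004], [-0.0006, 0.0001, -0.0004], [-0.0006, 0.0001, -0.0004], [-0.0006, 0.0001, -0.0004], [-0.0006, 0.0001, -0.0004], [-0.0006, 0.0001, -0.0004], [-0.0006, 0.0001, -0.0004]], "jaw": [0, 0, 0, 0, 0, 0, 0, 0]}
```

View pics/st3.png

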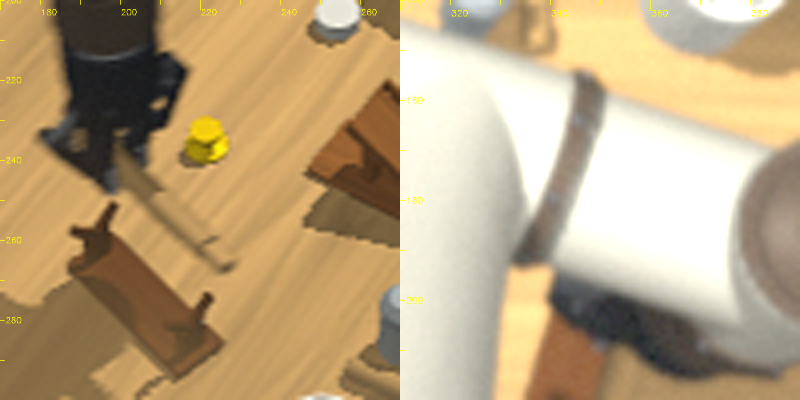

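Emit:
{"method": "drive_tool", "body": {
  "linear": [
    [0.0005, -0.0008, 0.008],
    [0.0005, -0.0008, 0.008],
    [0.0005, -0.0008, 0.008],
    [0.0005, -0.0008, 0.009],
    [0.0005, -0.0008, 0.009],
    [0.0005, -0.0008, 0.009],
    [0.0005, -0.0008, 0.009],
    [0.0005, -0.0006, 0.009]
  ],
  "rotation": [
    [-0.0006, 0, -0.0004],
    [-0.0006, 0, -0.0004],
    [-0.0006, 0, -0.0004],
    [-0.0006, 0, -0.0004],
    [-0.0006, 0, -0.0004],
    [-0.0006, 0, -0.0004],
    [-0.0006, 0, -0.0004],
    [-0.0006, 0, -0.0004]
  ],
  "jaw": [0, 0, 0, 0, 0, 0, 0, 0]
}}

```text
time_s: 6.05
tcp_pos: [0.4396, -0.3124, 0.0681]
tool_rot: [[-0.959, 0.285, -0.0], [0.285, 0.959, -0.0], [0.0, -0.0, -1.0]]
wrist_force: [-0.3, 0.6, -0.4]
grip_width: 0.0206
```

```bash
python3 - <<'E'
from plan import *
from workcell import get_image
s=st();R=s["tool_rot"];print(R.round(3))
R2=R_tray(tilt=0,yaw=RS[2]);tgt=np.array([.438,-.3129,.0418])
plan(tgt,R2,0,n=8,r=4)
d=get_image("scene");crop("scene",170,220,80,80,"pics/s1.png",d["img"])
im=cv2.imread("pics/s1.png");k=im.shape[1]//80
def dr(a,b,col):
    q=(proj("scene",np.array([a,b]))-[170,220]+.5)*k-.5
    cv2.line(im,tuple(int(v) for v in q[0]),tuple(int(v) for v in q[1]),col,1,cv2.LINE_AA)
for y in(-.011,.011):
    c=s["tcp_pos"]+R@[-.032,y,-.0183];dr(c+R[:,0]*.1,c-R[:,0]*.1,(0,0,255))
    dr(*pose(RS,[(-.1,y,.06),(.1,y,.06)]),(255,0,0))
for x in(-.066,-.058,.058,.066):
  for sg in(-1,1): dr(*pose(RS,[(x,0,.044),(x,sg*.02,.064)]),(0,255,0))
cv2.imwrite("pics/s4.png",im)
E
```

```text
t 6.05 tcp [ 0.4396 -0.3124  0.0681] F [-0.3  0.6 -0.4] w 0.0206 J [-18.  24. -23.   0. -43. -88.]
[[-0.959  0.285 -0.   ]
 [ 0.285  0.959 -0.   ]
 [ 0.    -0.    -1.   ]]
rows 8 dist [-0.0016 -0.0005 -0.0263] ang 0.1
{"linear": [[0.0002, -0.0001, 0.0033], [0.0002, -0.0001, 0.0033], [0.0002, -0.0001, 0.0033], [0.0002, -0.0001, 0.0033], [0.0002, -0.0001, 0.0033], [0.0002, -0.0001, 0.0033], [0.0002, -0.0001, 0.0033], [0.0002, -0.0001, 0.0033]], "rotation": [[-0.0001, -0.0, 0.0001], [-0.0001, -0.0, 0.0001], [-0.0001, -0.0, 0.0001], [-0.0001, -0.0, 0.0001], [-0.0001, -0.0, 0.0001], [-0.0001, -0.0, 0.0001], [-0.0001, -0.0, 0.0001], [-0.0001, -0.0, 0.0001]], "jaw": [0, 0, 0, 0, 0, 0, 0, 0]}
```

View pics/s4.png

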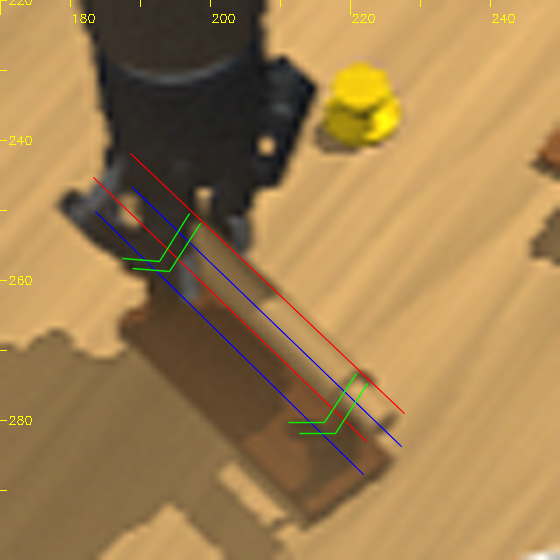

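```bash
python3 - <<'E'
from plan import *
from workcell import get_image
d=get_image("scene");crop("scene",190,245,45,45,"pics/s5.png",d["img"])
E
```

```text
(no output)
```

View pics/s5.png

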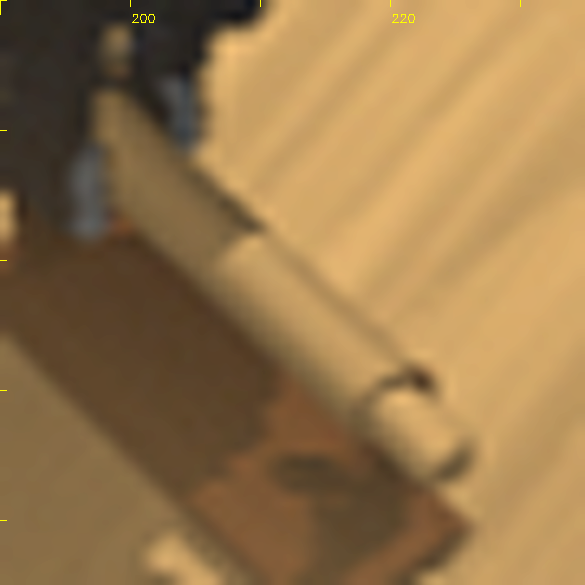

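Emit:
{"method": "drive_tool", "body": {
  "linear": [
    [0.0002, -0.0001, 0.004],
    [0.0002, -0.0001, 0.004],
    [0.0002, -0.0001, 0.004],
    [0.0002, -0.0001, 0.003],
    [0.0002, -0.0001, 0.003],
    [0.0002, -0.0001, 0.002],
    [0.0002, -0.0001, 0.002],
    [0, 0, 0]
  ],
  "rotation": [
    [0, 0, 0],
    [0, 0, 0],
    [0, 0, 0],
    [0, 0, 0],
    [0, 0, 0],
    [0, 0, 0],
    [0, 0, 0],
    [0, 0, 0]
  ],
  "jaw": [0, 0, 0, 0, 0, 0, 0, 0]
}}

```text
time_s: 6.95
tcp_pos: [0.4379, -0.3126, 0.0467]
tool_rot: [[-0.959, 0.285, -0.0], [0.285, 0.959, -0.0], [0.0, -0.0, -1.0]]
wrist_force: [0.4, -0.3, 0.2]
grip_width: 0.0207
```

Emit:
{"method": "drive_tool", "body": {
  "linear": [
    [0, 0, 0.001],
    [0, 0, 0.001],
    [0, 0, 0.001],
    [0, 0, 0],
    [0, 0, 0],
    [0, 0, 0],
    [0, 0, 0],
    [0, 0, 0]
  ],
  "rotation": [
    [0, 0, 0],
    [0, 0, 0],
    [0, 0, 0],
    [0, 0, 0],
    [0, 0, 0],
    [0, 0, 0],
    [0, 0, 0],
    [0, 0, 0]
  ],
  "jaw": [0, 0, 0, 0, 0, 0, 0, 0]
}}

```text
time_s: 7.75
tcp_pos: [0.4381, -0.3127, 0.0439]
tool_rot: [[-0.959, 0.285, 0.0], [0.285, 0.959, -0.001], [-0.0, -0.0, -1.0]]
wrist_force: [0.5, -0.2, -0.1]
grip_width: 0.0205
```

```bash
python3 - <<'E'
from plan import *
from workcell import get_image
st()
d=get_image("scene");crop("scene",180,240,60,60,"pics/s6.png",d["img"])
E
```

```text
t 7.75 tcp [ 0.4381 -0.3127  0.0439] F [ 0.5 -0.2 -0.1] w 0.0205 J [-18.  26. -25.   0. -39. -88.]
```

View pics/s6.png

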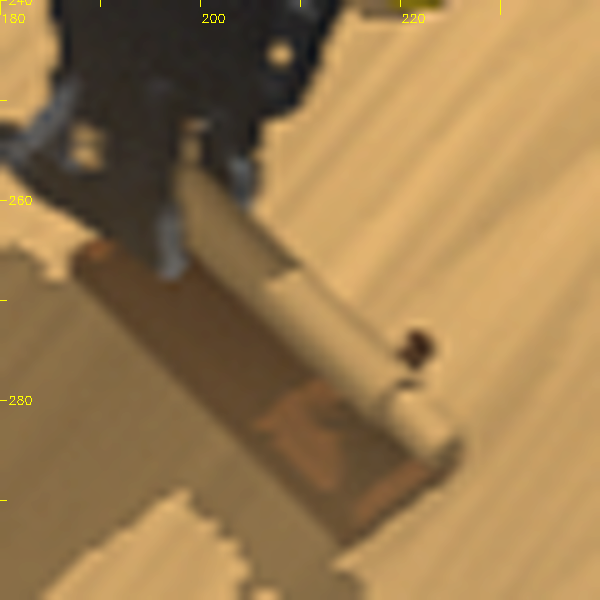

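Pin is just above the V (near shoulder at about (218,281)). Lower a little more to contact.

Emit:
{"method": "drive_tool", "body": {
  "linear": [
    [0, 0, 0.001],
    [0, 0, 0.001],
    [0, 0, 0.0005],
    [0, 0, 0],
    [0, 0, 0],
    [0, 0, 0],
    [0, 0, 0],
    [0, 0, 0]
  ],
  "rotation": [
    [0, 0, 0],
    [0, 0, 0],
    [0, 0, 0],
    [0, 0, 0],
    [0, 0, 0],
    [0, 0, 0],
    [0, 0, 0],
    [0, 0, 0]
  ],
  "jaw": [0, 0, 0, 0, 0, 0, 0, 0]
}}

```text
time_s: 8.6
tcp_pos: [0.4384, -0.3125, 0.0431]
tool_rot: [[-0.959, 0.284, 0.001], [0.284, 0.959, -0.001], [-0.001, -0.001, -1.0]]
wrist_force: [-2.8, 4.5, 10.9]
grip_width: 0.0204
```

Emit:
{"method": "drive_tool", "body": {
  "linear": [
    [0, 0, 0],
    [0, 0, 0],
    [0, 0, 0],
    [0, 0, 0],
    [0, 0, 0],
    [0, 0, 0],
    [0, 0, -0.01],
    [0, 0, -0.02]
  ],
  "rotation": [
    [0, 0, 0],
    [0, 0, 0],
    [0, 0, 0],
    [0, 0, 0],
    [0, 0, 0],
    [0, 0, 0],
    [0, 0, 0],
    [0, 0, 0]
  ],
  "jaw": [0.3, 0.5, 0.7, 0.7, 0.7, 0.7, 0.7, 0.7]
}}

```text
time_s: 9.4
tcp_pos: [0.437, -0.3123, 0.0708]
tool_rot: [[-0.959, 0.285, -0.003], [0.285, 0.959, 0.001], [0.004, -0.0, -1.0]]
wrist_force: [0.3, -0.2, 0.2]
grip_width: 0.0597
```

Emit:
{"method": "drive_tool", "body": {
  "linear": [
    [0, 0, -0.04],
    [0, 0, -0.04],
    [0, 0, -0.04],
    [0, 0, -0.03],
    [0, 0, 0],
    [0, 0, 0],
    [0, 0, 0],
    [0, 0, 0]
  ],
  "rotation": [
    [0, 0, 0],
    [0, 0, 0],
    [0, 0, 0],
    [0, 0, 0],
    [0, 0, 0],
    [0, 0, 0],
    [0, 0, 0],
    [0, 0, 0]
  ],
  "jaw": [0.7, 0.7, 0.7, 0.7, 0.7, 0.7, 0.7, 0.7]
}}

```text
time_s: 10.2
tcp_pos: [0.4373, -0.3123, 0.2201]
tool_rot: [[-0.959, 0.285, -0.003], [0.285, 0.959, 0.001], [0.003, -0.0, -1.0]]
wrist_force: [-0.2, 0.5, -0.3]
grip_width: 0.0599
```

```bash
python3 - <<'E'
from plan import *
from workcell import get_image
st()
d=get_image("scene");crop("scene",180,240,60,60,"pics/s7.png",d["img"]);crop("scene",230,130,100,75,"pics/s7m.png",d["img"])
E
```

```text
t 10.2 tcp [ 0.4373 -0.3123  0.2201] F [-0.2  0.5 -0.3] w 0.0599 J [-18.  14. -13.   0. -63. -88.]
```

View pics/s7.png

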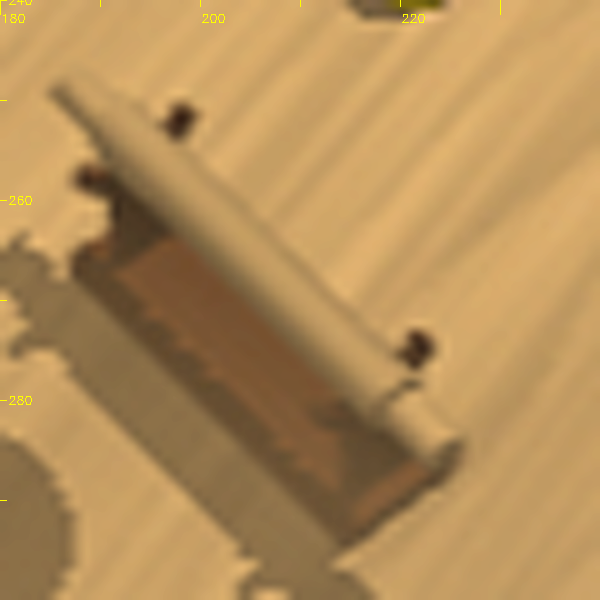

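```bash
cat >> plan.py <<'E'
MG=[.5201,.2911,np.radians(80.77)]
def w2m(P):
    c,s=np.cos(MG[2]),np.sin(MG[2]);d=np.array(P)-[MG[0],MG[1],0];return np.array([c*d[0]+s*d[1],-s*d[0]+c*d[1],d[2]])*1000
E
python3 - <<'E'
from plan import *
from m1 import tm,sm
for k in [(698,235),(678,360)]: print("top",w2m(ray(*[tm(*k)[0],tm(*k)[1:]],.07)).round(1))
for k in [(72,440),(158,497),(235,428),(145,378)]: print("scene",w2m(ray("scene",sm(*k)[1:],.07)).round(1),w2m(ray("scene",sm(*k)[1:],.06)).round(1))
print("pin seat",proj("scene",pose(RS,[(-.1,0,.06),(0,0,.06),(.1,0,.06)])))
E
```

```text
top [-133.5  -24.1   70. ]
top [-136.1   24.8   70. ]
scene [-134.8   21.9   70. ] [-125.9   28.1   60. ]
scene [-139.1  -27.7   70. ] [-130.3  -21.9   60. ]
scene [-82.5 -27.1  70. ] [-73.2 -21.3  60. ]
scene [-82.1  22.1  70. ] [-72.8  28.3  60. ]
pin seat [[185.83830886 248.04871311]
 [204.37730541 266.05691203]
 [224.25955277 285.36990259]]
```

```bash
cat >> plan.py <<'E'
def R_mag(lean=35,yaw=MG[2]):
    t=np.radians(lean);mx=np.array([1,0,0.]);my=np.array([0,1,0.]);z=np.array([np.sin(t),0,-np.cos(t)])
    return Ro.from_euler('z',yaw).as_matrix()@np.c_[np.cross(my,z),my,z]
def gm(x=-118,y=-.5,z=65,R=None,deep=4):
    R=R_mag() if R is None else R
    return pose(MG,np.array([x,y,z])/1000.)[0]+R[:,2]*(hz+deep/1000)
E
python3 - <<'E'
from plan import *
st();R=R_mag();g=gm();pre=g-R[:,2]*.09;print(g,pre)
plan(pre,R,1,r=3,n=16)
for n,k in [("bottle",(262,165)),("cap",(350,316)),("dish",(345,208)),("jar",(187,342))]: print(n,ray("top",(k[0]/1.5,k[1]/1.5),0).round(3))
E
```

```text
t 10.25 tcp [ 0.4375 -0.3124  0.2202] F [-1.   1.1  0.2] w 0.0595 J [-18.  14. -13.   0. -63. -88.]
[0.50375497 0.18739922 0.04640525] [0.49547492 0.13644572 0.12012893]
rows 16 dist [ 0.058   0.4488 -0.1   ] ang 102.0
{"linear": [[0.005, 0.028, 0.006], [0.002, 0.028, 0.007], [-0.001, 0.028, 0.008], [-0.003, 0.027, 0.009], [-0.006, 0.027, 0.01], [-0.008, 0.026, 0.011], [-0.011, 0.024, 0.012], [-0.013, 0.023, 0.013]], "rotation": [[-0.032, -0.029, -0.103], [-0.032, -0.029, -0.103], [-0.032, -0.029, -0.103], [-0.032, -0.029, -0.103], [-0.032, -0.029, -0.103], [-0.032, -0.029, -0.103], [-0.032, -0.029, -0.103], [-0.032, -0.029, -0.103]], "jaw": [1, 1, 1, 1, 1, 1, 1, 1]}
{"linear": [[-0.014, 0.021, 0.014], [-0.016, 0.019, 0.015], [-0.017, 0.017, 0.016], [-0.018, 0.014, 0.017], [-0.019, 0.012, 0.018], [-0.02, 0.009, 0.019], [-0.02, 0.006, 0.02], [-0.02, 0.004, 0.021]], "rotation": [[-0.032, -0.029, -0.103], [-0.032, -0.029, -0.103], [-0.032, -0.029, -0.103], [-0.032, -0.029, -0.103], [-0.032, -0.029, -0.103], [-0.032, -0.029, -0.103], [-0.032, -0.029, -0.103], [-0.032, -0.029, -0.103]], "jaw": [1, 1, 1, 1, 1, 1, 1, 1]}
bottle [0.768 0.251 0.   ]
cap [0.436 0.044 0.   ]
dish [0.674 0.063 0.   ]
jar [0.371 0.387 0.   ]
```

Emit:
{"method": "drive_tool", "body": {
  "linear": [
    [0.005, 0.028, 0.0],
    [0.002, 0.028, 0.0],
    [-0.001, 0.028, 0.001],
    [-0.003, 0.027, 0.003],
    [-0.006, 0.027, 0.005],
    [-0.008, 0.026, 0.009],
    [-0.011, 0.024, 0.012],
    [-0.013, 0.023, 0.013]
  ],
  "rotation": [
    [-0.032, -0.029, -0.103],
    [-0.032, -0.029, -0.103],
    [-0.032, -0.029, -0.103],
    [-0.032, -0.029, -0.103],
    [-0.032, -0.029, -0.103],
    [-0.032, -0.029, -0.103],
    [-0.032, -0.029, -0.103],
    [-0.032, -0.029, -0.103]
  ],
  "jaw": [1, 1, 1, 1, 1, 1, 1, 1]
}}

```text
time_s: 11.05
tcp_pos: [0.4638, -0.0876, 0.2036]
tool_rot: [[-0.825, -0.533, 0.188], [-0.478, 0.835, 0.271], [-0.301, 0.134, -0.944]]
wrist_force: [-0.0, -0.1, -0.6]
grip_width: 0.0856
```

Emit:
{"method": "drive_tool", "body": {
  "linear": [
    [-0.014, 0.021, 0.014],
    [-0.016, 0.019, 0.015],
    [-0.017, 0.017, 0.016],
    [-0.018, 0.014, 0.017],
    [-0.019, 0.012, 0.018],
    [-0.02, 0.009, 0.019],
    [-0.02, 0.006, 0.02],
    [-0.02, 0.004, 0.021]
  ],
  "rotation": [
    [-0.032, -0.029, -0.103],
    [-0.032, -0.029, -0.103],
    [-0.032, -0.029, -0.103],
    [-0.032, -0.029, -0.103],
    [-0.032, -0.029, -0.103],
    [-0.032, -0.029, -0.103],
    [-0.032, -0.029, -0.103],
    [-0.032, -0.029, -0.103]
  ],
  "jaw": [1, 1, 1, 1, 1, 1, 1, 1]
}}

```text
time_s: 11.85
tcp_pos: [0.4904, 0.1364, 0.1539]
tool_rot: [[-0.117, -0.988, 0.096], [-0.81, 0.151, 0.567], [-0.575, -0.011, -0.818]]
wrist_force: [-0.0, -0.2, -0.6]
grip_width: 0.0855
```

```bash
python3 - <<'E'
from plan import *
from workcell import get_image
s=st();print(s["tool_rot"].round(3),w2m(s["tcp_pos"]))
R=R_mag();g=gm();plan(g-R[:,2]*.045,R,1,r=4,n=8)
for n in("scene","top"):
    d=get_image(n);np.savez(f"{n}_1.npz",**d)
crop("scene",235,110,100,100,"pics/s1.png",np.load("scene_1.npz")["img"])
crop("top",110,120,100,100,"pics/t1.png",np.load("top_1.npz")["img"])
a=[cv2.imread(f"pics/{a}1.png") for a in "st"];cv2.imwrite("pics/st8.png",np.hstack([cv2.resize(i,(400,400)) for i in a]))
E
```

```text
t 11.85 tcp [0.4904 0.1364 0.1539] F [-0.  -0.2 -0.6] w 0.0855 J [ 11.  15. -17. -42. -53.   5.]
[[-0.117 -0.988  0.096]
 [-0.81   0.151  0.567]
 [-0.575 -0.011 -0.818]] [-157.41050779    4.48367951  153.88138501]
rows 8 dist [ 0.0092  0.0255 -0.0706] ang 0.8
{"linear": [[0.0024, -0.0006, 0.0091], [0.0024, -0.0006, 0.0091], [0.0024, -0.0006, 0.0091], [0.0023, -0.0006, 0.0091], [0.0023, -0.0006, 0.0091], [0.0023, -0.0006, 0.0091], [0.0023, -0.0006, 0.0091], [0.0023, -0.0006, 0.0091]], "rotation": [[-0.0005, 0.0002, 0.0018], [-0.0005, 0.0002, 0.0018], [-0.0005, 0.0002, 0.0018], [-0.0005, 0.0002, 0.0018], [-0.0005, 0.0002, 0.0018], [-0.0005, 0.0002, 0.0018], [-0.0005, 0.0002, 0.0018], [-0.0005, 0.0002, 0.0018]], "jaw": [1, 1, 1, 1, 1, 1, 1, 1]}
```

View pics/st8.png

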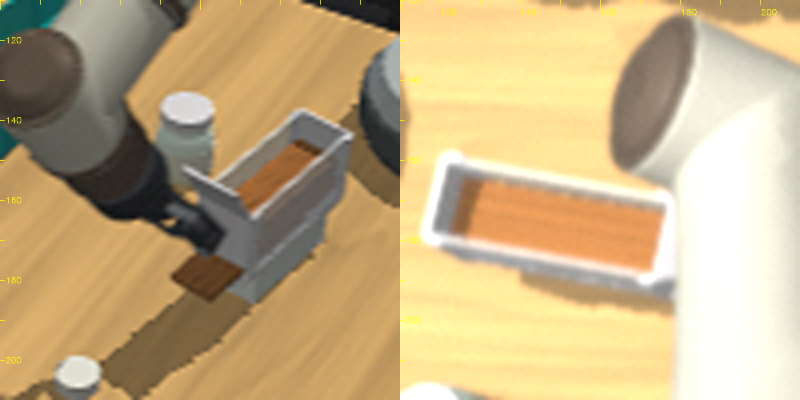

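Emit:
{"method": "drive_tool", "body": {
  "linear": [
    [0.003, -0.0006, 0.009],
    [0.003, -0.0006, 0.009],
    [0.0024, -0.0006, 0.009],
    [0.0024, -0.0006, 0.009],
    [0.0022, -0.0006, 0.009],
    [0.002, -0.0006, 0.009],
    [0.002, -0.0006, 0.009],
    [0.002, -0.0006, 0.009]
  ],
  "rotation": [
    [-0.0005, 0, 0.002],
    [-0.0005, 0, 0.002],
    [-0.0005, 0, 0.002],
    [-0.0005, 0, 0.002],
    [-0.0005, 0, 0.002],
    [-0.0005, 0, 0.002],
    [-0.0005, 0, 0.002],
    [-0.0005, 0, 0.002]
  ],
  "jaw": [1, 1, 1, 1, 1, 1, 1, 1]
}}

```text
time_s: 12.75
tcp_pos: [0.5001, 0.1604, 0.0843]
tool_rot: [[-0.137, -0.986, 0.094], [-0.807, 0.166, 0.566], [-0.574, 0.001, -0.819]]
wrist_force: [-0.5, 0.1, -0.9]
grip_width: 0.0855
```

```bash
python3 - <<'E'
from plan import *
from workcell import get_image
s=st();print(s["tool_rot"].round(3),w2m(s["tcp_pos"]))
R=R_mag();g=gm();plan(g,R,1,r=4,n=8)
d=get_image("scene");crop("scene",260,145,60,50,"pics/s9.png",d["img"])
E
```

```text
t 12.75 tcp [0.5001 0.1604 0.0843] F [-0.5  0.1 -0.9] w 0.0855 J [ 12.  22. -18. -47. -47.  10.]
[[-0.137 -0.986  0.094]
 [-0.807  0.166  0.566]
 [-0.574  0.001 -0.819]] [-132.19060041   -1.19193514   84.31081862]
rows 8 dist [ 0.0037  0.027  -0.0379] ang 0.3
{"linear": [[-0.0001, 0.0001, 0.0058], [-0.0001, 0.0001, 0.0058], [-0.0001, 0.0001, 0.0058], [-0.0001, 0.0001, 0.0058], [-0.0001, 0.0001, 0.0058], [-0.0001, 0.0001, 0.0058], [-0.0001, 0.0001, 0.0058], [-0.0001, 0.0001, 0.0058]], "rotation": [[-0.0003, 0.0001, -0.0007], [-0.0003, 0.0001, -0.0007], [-0.0003, 0.0001, -0.0007], [-0.0003, 0.0001, -0.0007], [-0.0003, 0.0001, -0.0007], [-0.0003, 0.0001, -0.0007], [-0.0003, 0.0001, -0.0007], [-0.0003, 0.0001, -0.0007]], "jaw": [1, 1, 1, 1, 1, 1, 1, 1]}
```

View pics/s9.png

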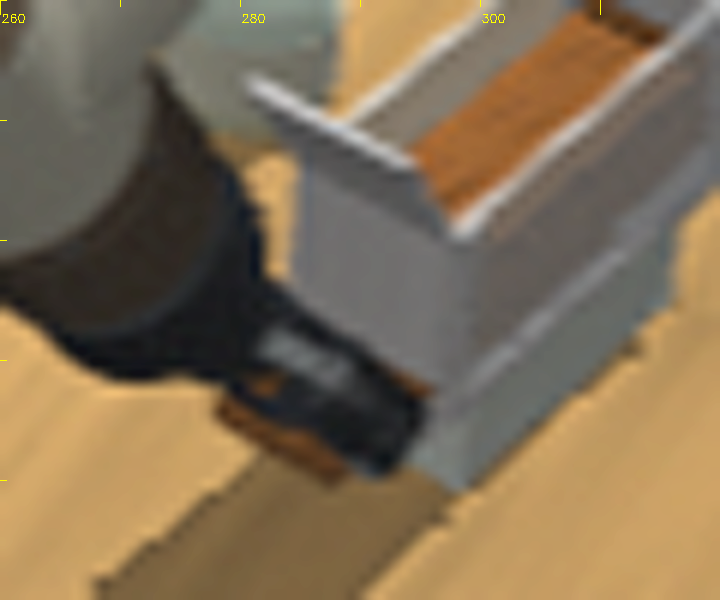

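Emit:
{"method": "drive_tool", "body": {
  "linear": [
    [0, 0, 0.006],
    [0, 0, 0.006],
    [0, 0, 0.006],
    [0, 0, 0.006],
    [0, 0, 0.006],
    [0, 0, 0.006],
    [0, 0, 0.006],
    [0, 0, 0]
  ],
  "rotation": [
    [0, 0, -0.001],
    [0, 0, -0.001],
    [0, 0, -0.001],
    [0, 0, -0.001],
    [0, 0, -0.001],
    [0, 0, 0],
    [0, 0, 0],
    [0, 0, 0]
  ],
  "jaw": [1, 1, 1, 1, 1, 1, 1, 1]
}}

```text
time_s: 13.6
tcp_pos: [0.5035, 0.1843, 0.0498]
tool_rot: [[-0.132, -0.987, 0.093], [-0.808, 0.162, 0.566], [-0.574, -0.0, -0.819]]
wrist_force: [0.3, -0.0, -0.8]
grip_width: 0.0854
```

```bash
python3 - <<'E'
from plan import *
from workcell import get_image
s=st();print(w2m(s["tcp_pos"]))
R=R_mag();g=gm();plan(g,R,1,r=4,n=1)
d=get_image("scene");crop("scene",260,145,60,50,"pics/s10.png",d["img"])
E
```

```text
t 13.6 tcp [0.5035 0.1843 0.0498] F [ 0.3 -0.  -0.8] w 0.0854 J [ 14.  25. -18. -50. -43.  13.]
[-108.08764212   -0.7836476    49.80906413]
rows 1 dist [ 0.0002  0.0031 -0.0034] ang 0.1
{"linear": [[-0.0006, 0.0003, 0.0046], [0, 0, 0], [0, 0, 0], [0, 0, 0], [0, 0, 0], [0, 0, 0], [0, 0, 0], [0, 0, 0]], "rotation": [[-0.0008, 0.0004, -0.0009], [0, 0, 0], [0, 0, 0], [0, 0, 0], [0, 0, 0], [0, 0, 0], [0, 0, 0], [0, 0, 0]], "jaw": [1, 1, 1, 1, 1, 1, 1, 1]}
```

View pics/s10.png

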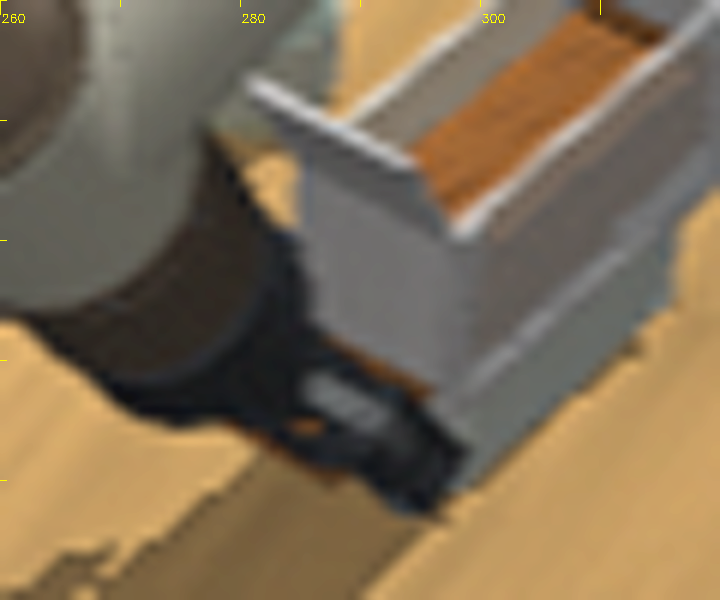

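Emit:
{"method": "drive_tool", "body": {
  "linear": [
    [0, 0, 0.002],
    [0, 0, 0.001],
    [0, 0, 0],
    [0, 0, 0],
    [0, 0, 0],
    [0, 0, 0],
    [0, 0, 0],
    [0, 0, 0]
  ],
  "rotation": [
    [0, 0, 0],
    [0, 0, 0],
    [0, 0, 0],
    [0, 0, 0],
    [0, 0, 0],
    [0, 0, 0],
    [0, 0, 0],
    [0, 0, 0]
  ],
  "jaw": [0.9, 0.8, 0.7, 0.6, 0.5, 0.4, 0.4, 0.4],
  "grip_force": 90
}}

```text
time_s: 14.45
tcp_pos: [0.5039, 0.1855, 0.0487]
tool_rot: [[-0.131, -0.987, 0.094], [-0.808, 0.161, 0.567], [-0.574, -0.001, -0.819]]
wrist_force: [-3.8, -2.2, 4.9]
grip_width: 0.0484
```

Emit:
{"method": "drive_tool", "body": {
  "linear": [
    [0, 0, 0],
    [0, 0, 0],
    [0, 0, 0],
    [0, 0, 0],
    [0, 0, 0],
    [0, 0, 0],
    [0, 0, 0],
    [0, 0, 0]
  ],
  "rotation": [
    [0, 0, 0],
    [0, 0, 0],
    [0, 0, 0],
    [0, 0, 0],
    [0, 0, 0],
    [0, 0, 0],
    [0, 0, 0],
    [0, 0, 0]
  ],
  "jaw": [0.3, 0, 0, 0, 0, 0, 0, 0]
}}

```text
time_s: 15.25
tcp_pos: [0.5038, 0.1855, 0.0487]
tool_rot: [[-0.131, -0.987, 0.093], [-0.808, 0.161, 0.567], [-0.574, -0.001, -0.819]]
wrist_force: [-2.4, -3.8, 5.6]
grip_width: 0.0485
```

```bash
python3 - <<'E'
from plan import *
s=st();print(w2m(s["tcp_pos"]),sense()["wrist_force"],s["ft_torque"].round(2))
R=s["tool_rot"];mx=np.array([np.cos(MG[2]),np.sin(MG[2]),0]);print("pull dir tool",R.T@-mx, "up",R.T@[0,0,1])
E
```

```text
t 15.25 tcp [0.5038 0.1855 0.0487] F [-2.4 -3.8  5.6] w 0.0485 J [ 14.  25. -18. -50. -43.  13.]
[-106.84111005   -0.87195487   48.70295963] [-2.35490979 -3.80612354  5.60064984] [-0.84  0.76  0.46]
pull dir tool [ 8.18543501e-01 -4.87002313e-04 -5.74444340e-01] up [-0.57444446 -0.00123827 -0.81854262]
```

Emit:
{"method": "drive_tool", "body": {
  "linear": [
    [0.0025, 0, -0.0017],
    [0.0041, 0, -0.0029],
    [0.0065, 0, -0.0046],
    [0.0082, 0, -0.0057],
    [0.0082, 0, -0.0057],
    [0.0082, 0, -0.0057],
    [0.0082, 0, -0.0057],
    [0, 0, 0]
  ],
  "rotation": [
    [0, 0, 0],
    [0, 0, 0],
    [0, 0, 0],
    [0, 0, 0],
    [0, 0, 0],
    [0, 0, 0],
    [0, 0, 0],
    [0, 0, 0]
  ],
  "jaw": [0, 0, 0, 0, 0, 0, 0, 0]
}}

```text
time_s: 16.05
tcp_pos: [0.4956, 0.1301, 0.0482]
tool_rot: [[-0.132, -0.987, 0.095], [-0.808, 0.163, 0.567], [-0.575, -0.002, -0.818]]
wrist_force: [-0.1, 1.2, 2.6]
grip_width: 0.0484
```

```bash
python3 - <<'E'
from plan import *
from workcell import get_image
s=st();print(w2m(s["tcp_pos"]),s["wrist_force"]);R=s["tool_rot"];print(R.round(3))
d=get_image("scene");crop("scene",250,135,75,65,"pics/s11.png",d["img"])
d=get_image("top");crop("top",110,130,120,80,"pics/t11.png",d["img"])
E
```

```text
t 16.05 tcp [0.4956 0.1301 0.0482] F [-0.1  1.2  2.6] w 0.0484 J [  8.  25. -19. -50. -46.  18.]
[-162.80208367   -1.61015752   48.24114162] [-0.10584379  1.17828281  2.62353783]
[[-0.132 -0.987  0.095]
 [-0.808  0.163  0.567]
 [-0.575 -0.002 -0.818]]
```

View pics/s11.png

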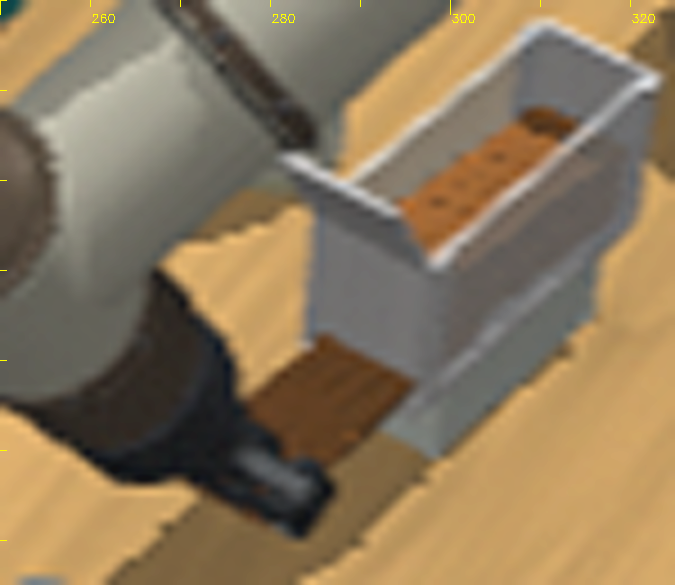

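View pics/t11.png

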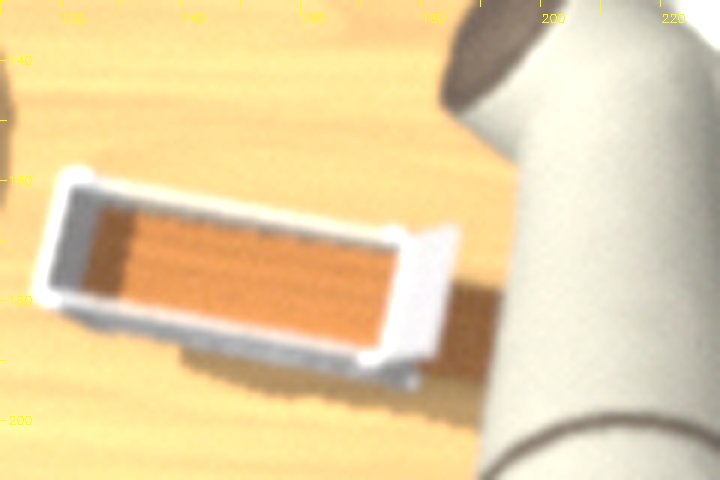

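Emit:
{"method": "drive_tool", "body": {
  "linear": [
    [0.0041, 0, -0.0029],
    [0.0082, 0.0002, -0.0057],
    [0.0082, 0.0002, -0.0057],
    [0.0082, 0.0002, -0.0057],
    [0.0082, 0.0002, -0.0057],
    [0.0082, 0, -0.0057],
    [0.0082, 0, -0.0057],
    [0.0082, 0, -0.0057]
  ],
  "rotation": [
    [0, 0, 0],
    [0, 0, 0],
    [0, 0, 0],
    [0, 0, 0],
    [0, 0, 0],
    [0, 0, 0],
    [0, 0, 0],
    [0, 0, 0]
  ],
  "jaw": [0, 0, 0, 0, 0, 0, 0, 0]
}}

```text
time_s: 16.95
tcp_pos: [0.4817, 0.0551, 0.0472]
tool_rot: [[-0.132, -0.987, 0.094], [-0.809, 0.162, 0.565], [-0.573, -0.001, -0.82]]
wrist_force: [-1.0, -0.4, -0.8]
grip_width: 0.0483
```

Emit:
{"method": "drive_tool", "body": {
  "linear": [
    [0.0082, 0, -0.0057],
    [0.0082, 0, -0.0057],
    [0.004, 0, -0.003],
    [0, 0, 0],
    [0, 0, 0],
    [0, 0, 0],
    [0, 0, 0],
    [0, 0, 0]
  ],
  "rotation": [
    [0, 0, 0],
    [0, 0, 0],
    [0, 0, 0],
    [0, 0, 0],
    [0, 0, 0],
    [0, 0, 0],
    [0, 0, 0],
    [0, 0, 0]
  ],
  "jaw": [0, 0, 0, 0, 0, 0, 0, 0]
}}

```text
time_s: 17.75
tcp_pos: [0.4781, 0.0323, 0.0478]
tool_rot: [[-0.131, -0.987, 0.094], [-0.808, 0.161, 0.567], [-0.574, -0.001, -0.819]]
wrist_force: [-0.1, 0.0, -0.8]
grip_width: 0.0485
```

```bash
python3 - <<'E'
from plan import *
from workcell import get_image
s=st();print(w2m(s["tcp_pos"]),s["wrist_force"]);R=s["tool_rot"];print(R.round(3))
d=get_image("scene");crop("scene",235,135,90,75,"pics/s12.png",d["img"])
d=get_image("top");crop("top",110,130,140,80,"pics/t12.png",d["img"])
E
```

```text
t 17.75 tcp [0.4781 0.0323 0.0478] F [-0.1  0.  -0.8] w 0.0485 J [ -3.  25. -20. -47. -52.  26.]
[-2.62211088e+02 -1.01818614e-01  4.78445122e+01] [-0.126707    0.01214893 -0.83626703]
[[-0.131 -0.987  0.094]
 [-0.808  0.161  0.567]
 [-0.574 -0.001 -0.819]]
```

View pics/s12.png

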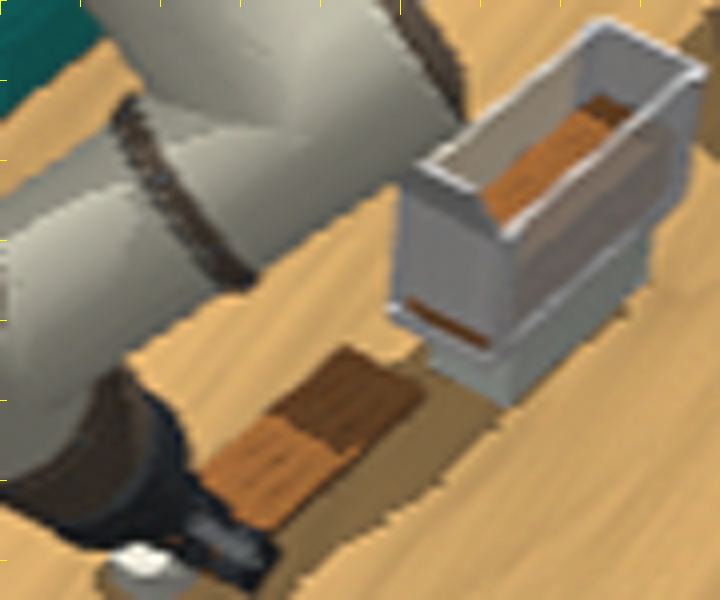

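View pics/t12.png

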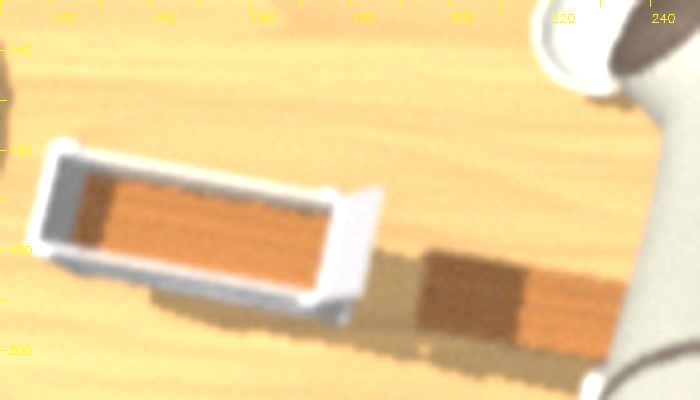

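```bash
python3 - <<'E'
from plan import *
s=sense();R=s["tool_rot"];t=s["tcp_pos"]
top=[cp(110,130,5,430,250),cp(110,130,5,417,328)];sc=[cp(235,135,8,425,395),cp(235,135,8,348,345)]
for a,b in zip(top,sc):
    f=lambda X:np.r_[proj("top",X)[0]-a,proj("scene",X)[0]-b]
    r=least_squares(f,[.5,.2,.07]);print("mag",w2m(r.x).round(1),"res",r.fun.round(2),"tool",(R.T@(r.x-t)*1000).round(1))
    X=ray("top",a,.07);print("  top-only",w2m(X).round(1))
E
```

```text
mag [-128.9  -22.6   63.7] res [-0.07 -0.1  -0.14  0.03] tool [-118.3  -22.4   63.7]
  top-only [-130.3  -21.3   70. ]
mag [-130.9   26.    68. ] res [-0.34 -0.49 -0.75  0.17] tool [-119.1   26.2   58.9]
  top-only [-132.6   27.5   70. ]
```

```bash
cat >> plan.py <<'E'
# board in tool frame, fixed at grip: RB (board axes in tool), pB (board origin from tcp in tool)
RMf=Ro.from_euler('z',MG[2]).as_matrix()
Rg=np.array([[-0.131,-0.987,0.093],[-0.808,0.161,0.567],[-0.574,-0.001,-0.819]]);Rg=Ro.from_matrix(Rg).as_matrix()
RB=Rg.T@RMf; pB=Rg.T@(RMf@np.array([.0513,.0,.0113]))
def tray_tcp(bx,by,bz,Sx=None,pitch=0,yawd=0):
    Sx=S if Sx is None else Sx
    RT=Ro.from_euler('z',Sx[2]).as_matrix()@Ro.from_euler('y',30).as_matrix() if 0 else Ro.from_euler('z',Sx[2]).as_matrix()@Ro.from_euler('y',30,degrees=True).as_matrix()
    R=RT@Ro.from_euler('z',yawd,degrees=True).as_matrix()@Ro.from_euler('y',pitch,degrees=True).as_matrix()@RB.T
    return t2w((bx,by,bz),Sx)[0]-R@pB,R
def board_now():
    s=sense();o=s["tcp_pos"]+s["tool_rot"]@pB;RT=Ro.from_euler('z',S[2]).as_matrix()@Ro.from_euler('y',30,degrees=True).as_matrix()
    e=Ro.from_matrix(RT.T@s["tool_rot"]@RB).as_rotvec(degrees=True)
    print("board in tray mm",w2t(o).round(1),"rot deg",e.round(2))
E
python3 - <<'E'
from plan import *
s=sense();print(Ro.from_matrix(s["tool_rot"]@RB).as_euler('zyx',degrees=True))
A=np.array([.462,-.06,.19]);plan(A,s["tool_rot"],0,r=3)
p,R=tray_tcp(-95,0,50);print(p,R.round(2));plan(p,R,0,P0=(A,s["tool_rot"]),r=3,n=16)
E
```

```text
[ 8.07340381e+01 -3.17511904e-02 -5.44171793e-03]
rows 4 dist [-0.0161 -0.0922  0.1422] ang 0.0
{"linear": [[-0.001, 0.0, -0.043], [-0.001, 0.0, -0.043], [-0.001, 0.0, -0.043], [-0.001, 0.0, -0.043], [0, 0, 0], [0, 0, 0], [0, 0, 0], [0, 0, 0]], "rotation": [[0.0, 0.0, 0.0], [0.0, 0.0, 0.0], [0.0, 0.0, 0.0], [0.0, 0.0, 0.0], [0, 0, 0], [0, 0, 0], [0, 0, 0], [0, 0, 0]], "jaw": [0, 0, 0, 0, 0, 0, 0, 0]}
[ 0.53768863 -0.09609978  0.13666518] [[-1.    0.04  0.09]
 [ 0.04  1.   -0.  ]
 [-0.09 -0.   -1.  ]]
rows 16 dist [ 0.0757 -0.0361 -0.0533] ang 87.4
{"linear": [[0.003, -0.005, 0.002], [0.003, -0.005, 0.002], [0.002, -0.005, 0.002], [0.002, -0.005, 0.003], [0.001, -0.005, 0.003], [0.0, -0.005, 0.003], [-0.0, -0.005, 0.003], [-0.001, -0.005, 0.003]], "rotation": [[0.031, 0.027, 0.086], [0.031, 0.027, 0.086], [0.031, 0.027, 0.086], [0.031, 0.027, 0.086], [0.031, 0.027, 0.086], [0.031, 0.027, 0.086], [0.031, 0.027, 0.086], [0.031, 0.027, 0.086]], "jaw": [0, 0, 0, 0, 0, 0, 0, 0]}
{"linear": [[-0.001, -0.005, 0.003], [-0.002, -0.005, 0.004], [-0.002, -0.005, 0.004], [-0.003, -0.004, 0.004], [-0.003, -0.004, 0.004], [-0.003, -0.003, 0.004], [-0.004, -0.003, 0.004], [-0.004, -0.003, 0.004]], "rotation": [[0.031, 0.027, 0.086], [0.031, 0.027, 0.086], [0.031, 0.027, 0.086], [0.031, 0.027, 0.086], [0.031, 0.027, 0.086], [0.031, 0.027, 0.086], [0.031, 0.027, 0.086], [0.031, 0.027, 0.086]], "jaw": [0, 0, 0, 0, 0, 0, 0, 0]}
```

Emit:
{"method": "drive_tool", "body": {
  "linear": [
    [-0.001, 0, -0.015],
    [-0.001, 0, -0.025],
    [-0.001, 0, -0.03],
    [-0.001, 0, -0.03],
    [0, 0, -0.03],
    [0, 0, -0.025],
    [0, 0, -0.015],
    [0, 0, 0]
  ],
  "rotation": [
    [0, 0, 0],
    [0, 0, 0],
    [0, 0, 0],
    [0, 0, 0],
    [0, 0, 0],
    [0, 0, 0],
    [0, 0, 0],
    [0, 0, 0]
  ],
  "jaw": [0, 0, 0, 0, 0, 0, 0, 0]
}}

```text
time_s: 18.65
tcp_pos: [0.4634, -0.0627, 0.1919]
tool_rot: [[-0.13, -0.987, 0.099], [-0.809, 0.163, 0.564], [-0.573, -0.007, -0.82]]
wrist_force: [0.4, 0.5, -1.1]
grip_width: 0.0484
```

Emit:
{"method": "drive_tool", "body": {
  "linear": [
    [0.003, -0.005, 0.002],
    [0.003, -0.005, 0.002],
    [0.002, -0.005, 0.002],
    [0.002, -0.005, 0.003],
    [0.001, -0.005, 0.003],
    [0, -0.005, 0.003],
    [0, -0.005, 0.003],
    [-0.001, -0.005, 0.003]
  ],
  "rotation": [
    [0.031, 0.027, 0.086],
    [0.031, 0.027, 0.086],
    [0.031, 0.027, 0.086],
    [0.031, 0.027, 0.086],
    [0.031, 0.027, 0.086],
    [0.031, 0.027, 0.086],
    [0.031, 0.027, 0.086],
    [0.031, 0.027, 0.086]
  ],
  "jaw": [0, 0, 0, 0, 0, 0, 0, 0]
}}

```text
time_s: 19.45
tcp_pos: [0.4979, -0.0775, 0.1623]
tool_rot: [[-0.753, -0.626, 0.203], [-0.565, 0.773, 0.288], [-0.337, 0.102, -0.936]]
wrist_force: [0.1, 0.2, 0.0]
grip_width: 0.0484
```

Emit:
{"method": "drive_tool", "body": {
  "linear": [
    [-0.001, -0.005, 0.003],
    [-0.002, -0.005, 0.004],
    [-0.002, -0.005, 0.004],
    [-0.003, -0.004, 0.004],
    [-0.003, -0.004, 0.004],
    [-0.003, -0.003, 0.004],
    [-0.004, -0.003, 0.004],
    [-0.004, -0.003, 0.004]
  ],
  "rotation": [
    [0.031, 0.027, 0.086],
    [0.031, 0.027, 0.086],
    [0.031, 0.027, 0.086],
    [0.031, 0.027, 0.086],
    [0.031, 0.027, 0.086],
    [0.031, 0.027, 0.086],
    [0.031, 0.027, 0.086],
    [0.031, 0.027, 0.086]
  ],
  "jaw": [0, 0, 0, 0, 0, 0, 0, 0]
}}

```text
time_s: 20.25
tcp_pos: [0.5358, -0.0957, 0.134]
tool_rot: [[-0.996, 0.043, 0.08], [0.043, 0.999, -0.003], [-0.08, 0.0, -0.997]]
wrist_force: [0.0, -0.7, -0.7]
grip_width: 0.0484
```

```bash
python3 - <<'E'
from plan import *
from workcell import get_image
st();board_now()
p,R=tray_tcp(-95,0,50);plan(p,R,0,r=3,n=8)
for n in("scene","top"):
    d=get_image(n);np.savez(f"{n}_1.npz",**d)
crop("scene",220,170,90,100,"pics/s1.png",np.load("scene_1.npz")["img"])
crop("top",240,110,80,90,"pics/t1.png",np.load("top_1.npz")["img"])
a=[cv2.imread(f"pics/{a}1.png") for a in "st"];cv2.imwrite("pics/st13.png",np.hstack([cv2.resize(i,(400,450)) for i in a]))
E
```

```text
t 20.25 tcp [ 0.5358 -0.0957  0.134 ] F [ 0.  -0.7 -0.7] w 0.0484 J [   7.   18.  -22.    1.  -46. -101.]
board in tray mm [-95.2   0.2  46.4] rot deg [ 0.16  0.44 -0.13]
rows 8 dist [ 0.0019 -0.0004  0.0026] ang 0.5
{"linear": [[-0.0, -0.0, -0.0], [-0.0, -0.0, -0.0], [-0.0, -0.0, -0.0], [-0.0, -0.0, -0.0], [-0.0, -0.0, -0.0], [-0.0, -0.0, -0.0], [-0.0, -0.0, -0.0], [-0.0, -0.0, -0.0]], "rotation": [[0.0, -0.001, -0.0], [0.0, -0.001, -0.0], [0.0, -0.001, -0.0], [0.0, -0.001, -0.0], [0.0, -0.001, -0.0], [0.0, -0.001, -0.0], [0.0, -0.001, -0.0], [0.0, -0.001, -0.0]], "jaw": [0, 0, 0, 0, 0, 0, 0, 0]}
```

View pics/st13.png

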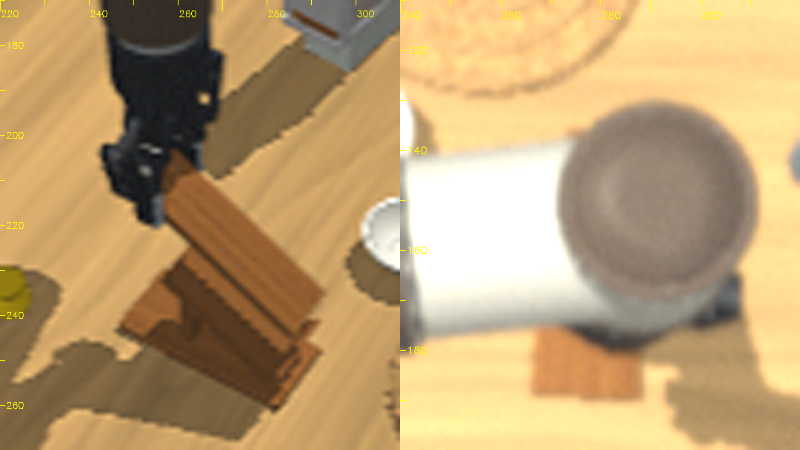

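```bash
cat >> plan.py <<'E'
def ovb(out,x0=235,y0=195,w=65,h=65):
    from workcell import get_image
    d=get_image("scene");crop("scene",x0,y0,w,h,out,d["img"]);im=cv2.imread(out);k=int(min(800/w,600/h))
    s=sense();R=s["tool_rot"];o=s["tcp_pos"]+R@pB
    def dr(P,col):
        q=(proj("scene",np.array(P))-[x0,y0]+.5)*k-.5
        cv2.line(im,tuple(int(v) for v in q[0]),tuple(int(v) for v in q[1]),col,1,cv2.LINE_AA)
    for a,b in box(-.08,.08,-.025,.025,0,.01): dr([o+R@RB@np.array(a),o+R@RB@np.array(b)],(255,0,0))
    for a,b in box(-110,0,28,32,0,8)+box(-110,0,-32,-28,0,8)+box(0,6,-32,32,0,14): dr([t2w(a)[0],t2w(b)[0]],(0,255,0))
    cv2.imwrite(out,im)
E
python3 - <<'E'
from plan import *
ovb("pics/ob1.png");st()
p,R=tray_tcp(-90,0,12);plan(p,R,0,r=4,n=8)
E
```

```text
t 20.4 tcp [ 0.5359 -0.0955  0.1337] F [-0.1 -0.5 -0.6] w 0.0482 J [   7.   18.  -22.    1.  -45. -100.]
rows 8 dist [-0.0129 -0.     -0.0325] ang 0.5
{"linear": [[0.0019, -0.0001, 0.0039], [0.0019, -0.0001, 0.0039], [0.0019, -0.0001, 0.0039], [0.0019, -0.0001, 0.0039], [0.0019, -0.0001, 0.0039], [0.002, -0.0001, 0.0039], [0.002, -0.0001, 0.0039], [0.002, -0.0001, 0.0039]], "rotation": [[0.0003, -0.0009, 0.0003], [0.0003, -0.0009, 0.0003], [0.0003, -0.0009, 0.0003], [0.0003, -0.0009, 0.0003], [0.0003, -0.0009, 0.0003], [0.0003, -0.0009, 0.0003], [0.0003, -0.0009, 0.0003], [0.0003, -0.0009, 0.0003]], "jaw": [0, 0, 0, 0, 0, 0, 0, 0]}
```

View pics/ob1.png

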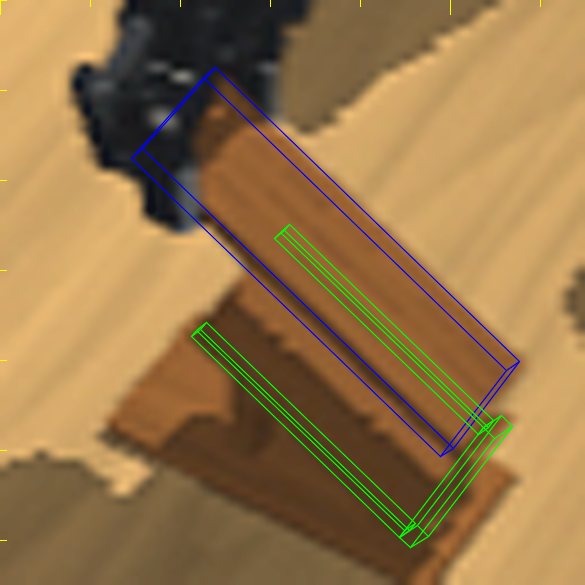

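Emit:
{"method": "drive_tool", "body": {
  "linear": [
    [0.0019, 0, 0.0039],
    [0.0019, 0, 0.0039],
    [0.0019, 0, 0.0039],
    [0.0019, 0, 0.0039],
    [0.0019, 0, 0.0039],
    [0.002, 0, 0.0039],
    [0.002, 0, 0.0039],
    [0.002, 0, 0.0039]
  ],
  "rotation": [
    [0, -0.001, 0],
    [0, -0.001, 0],
    [0, -0.001, 0],
    [0, -0.001, 0],
    [0, -0.001, 0],
    [0, -0.001, 0],
    [0, -0.001, 0],
    [0, -0.001, 0]
  ],
  "jaw": [0, 0, 0, 0, 0, 0, 0, 0]
}}

```text
time_s: 21.2
tcp_pos: [0.5238, -0.0955, 0.102]
tool_rot: [[-0.995, 0.04, 0.091], [0.04, 0.999, -0.002], [-0.091, 0.001, -0.996]]
wrist_force: [-0.2, 0.1, -1.2]
grip_width: 0.0477
```

```bash
python3 - <<'E'
from plan import *
ovb("pics/ob2.png");st();board_now()
p,R=tray_tcp(-88,0,4);plan(p,R,0,r=4,n=4)
R=sense()["tool_rot"];RT=Ro.from_euler('z',S[2]).as_matrix()@Ro.from_euler('y',30,degrees=True).as_matrix();print("tray axes in tool",(R.T@RT).round(4).T)
E
```

```text
t 21.25 tcp [ 0.5229 -0.0955  0.1012] F [-0.2 -0.4 -2.1] w 0.0483 J [   8.   19.  -27.    1.  -40. -101.]
board in tray mm [-90.1   0.   12. ] rot deg [ 0.12 -0.08  0.05]
rows 4 dist [-0.0021  0.0001 -0.0079] ang 0.2
{"linear": [[0.0007, -0.0, 0.0019], [0.0007, 0.0, 0.0019], [0.0007, 0.0, 0.0019], [0.0007, 0.0, 0.0019], [0, 0, 0], [0, 0, 0], [0, 0, 0], [0, 0, 0]], "rotation": [[0.0006, 0.0004, -0.0001], [0.0006, 0.0004, -0.0001], [0.0006, 0.0004, -0.0001], [0.0006, 0.0004, -0.0001], [0, 0, 0], [0, 0, 0], [0, 0, 0], [0, 0, 0]], "jaw": [0, 0, 0, 0, 0, 0, 0, 0]}
tray axes in tool [[-8.179e-01 -4.000e-04  5.754e-01]
 [ 3.000e-04  1.000e+00  1.200e-03]
 [-5.754e-01  1.200e-03 -8.179e-01]]
```

View pics/ob2.png

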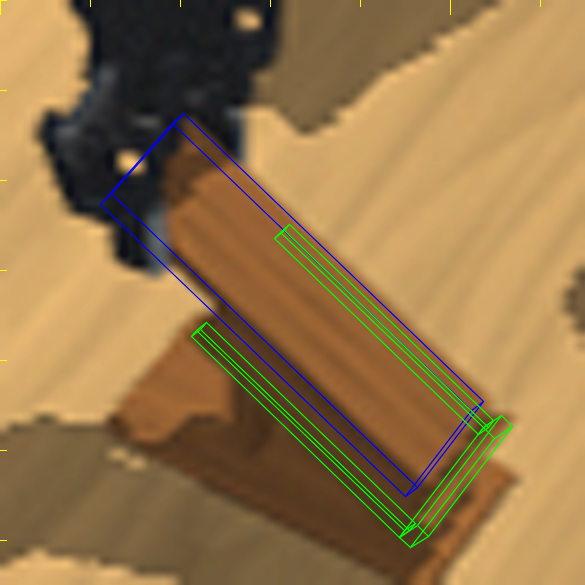

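Emit:
{"method": "drive_tool", "body": {
  "linear": [
    [0.0012, 0, 0.0016],
    [0.0012, 0, 0.0016],
    [0.0012, 0, 0.0016],
    [0.0012, 0, 0.0016],
    [0, 0, 0],
    [0, 0, 0],
    [0, 0, 0],
    [0, 0, 0]
  ],
  "rotation": [
    [0, 0, 0],
    [0, 0, 0],
    [0, 0, 0],
    [0, 0, 0],
    [0, 0, 0],
    [0, 0, 0],
    [0, 0, 0],
    [0, 0, 0]
  ],
  "jaw": [0, 0, 0, 0, 0, 0, 0, 0]
}}

```text
time_s: 22.05
tcp_pos: [0.5199, -0.0953, 0.0957]
tool_rot: [[-0.995, 0.04, 0.091], [0.04, 0.999, -0.002], [-0.091, 0.001, -0.996]]
wrist_force: [0.3, -0.2, -1.3]
grip_width: 0.0485
```

```bash
python3 - <<'E'
from plan import *
ovb("pics/ob3.png");s=st();board_now();RT=Ro.from_euler('z',S[2]).as_matrix()@Ro.from_euler('y',30,degrees=True).as_matrix();print(RT.T@s["wrist_force"])
E
```

```text
t 22.1 tcp [ 0.5198 -0.0953  0.0956] F [-0.  -0.2 -1.5] w 0.0483 J [   8.   19.  -28.    1.  -38. -101.]
board in tray mm [-90.    0.1   5.7] rot deg [ 0.11 -0.2   0.07]
[ 0.77319304 -0.23410742 -1.3265794 ]
```

View pics/ob3.png

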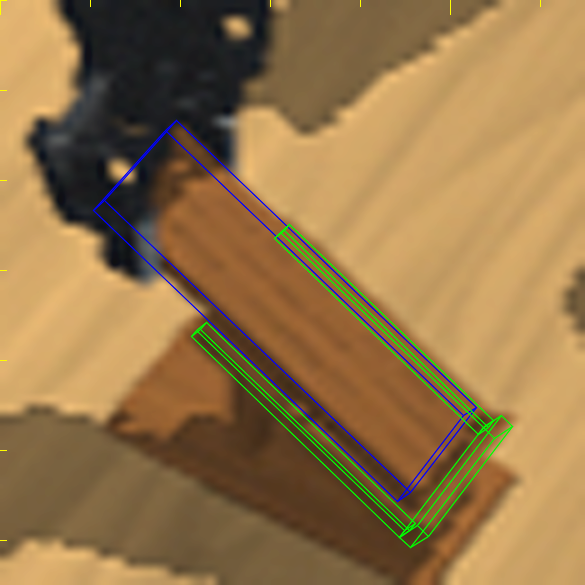

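Emit:
{"method": "drive_tool", "body": {
  "linear": [
    [0.0006, 0, 0.0008],
    [0.0006, 0, 0.0008],
    [0.0006, 0, 0.0008],
    [0.0006, 0, 0.0008],
    [0.0006, 0, 0.0008],
    [0, 0, 0],
    [0, 0, 0],
    [0, 0, 0]
  ],
  "rotation": [
    [0, 0, 0],
    [0, 0, 0],
    [0, 0, 0],
    [0, 0, 0],
    [0, 0, 0],
    [0, 0, 0],
    [0, 0, 0],
    [0, 0, 0]
  ],
  "jaw": [0, 0, 0, 0, 0, 0, 0, 0]
}}

```text
time_s: 22.9
tcp_pos: [0.5172, -0.0952, 0.0913]
tool_rot: [[-0.995, 0.04, 0.091], [0.04, 0.999, -0.002], [-0.091, 0.001, -0.996]]
wrist_force: [-0.1, 0.4, -1.4]
grip_width: 0.0481
```

```bash
python3 - <<'E'
from plan import *
s=st();board_now();RT=Ro.from_euler('z',S[2]).as_matrix()@Ro.from_euler('y',30,degrees=True).as_matrix();print(RT.T@s["wrist_force"],s["ft_torque"].round(2))
E
```

```text
t 22.9 tcp [ 0.5172 -0.0952  0.0913] F [-0.1  0.4 -1.4] w 0.0481 J [   8.   19.  -28.    1.  -38. -101.]
board in tray mm [-90.2   0.1   0.6] rot deg [ 0.11 -0.19  0.07]
[ 0.60366234  0.41166278 -1.32562381] [-0.04  0.29 -0.04]
```

Emit:
{"method": "drive_tool", "body": {
  "linear": [
    [0.0006, 0, 0.0008],
    [0, 0, 0],
    [0.0006, 0, 0.0008],
    [0, 0, 0],
    [0.0003, 0, 0.0004],
    [0, 0, 0],
    [0, 0, 0],
    [0, 0, 0]
  ],
  "rotation": [
    [0, 0, 0],
    [0, 0, 0],
    [0, 0, 0],
    [0, 0, 0],
    [0, 0, 0],
    [0, 0, 0],
    [0, 0, 0],
    [0, 0, 0]
  ],
  "jaw": [0, 0, 0, 0, 0, 0, 0, 0]
}}

```text
time_s: 23.7
tcp_pos: [0.5167, -0.0952, 0.0898]
tool_rot: [[-0.995, 0.04, 0.093], [0.04, 0.999, -0.003], [-0.093, 0.001, -0.996]]
wrist_force: [1.1, -0.5, 4.7]
grip_width: 0.0486
```

```bash
python3 - <<'E'
from plan import *
s=st();board_now();RT=Ro.from_euler('z',S[2]).as_matrix()@Ro.from_euler('y',30,degrees=True).as_matrix();print(RT.T@s["wrist_force"],s["ft_torque"].round(2))
ovb("pics/ob4.png")
E
```

```text
t 23.7 tcp [ 0.5167 -0.0952  0.0898] F [ 1.1 -0.5  4.7] w 0.0486 J [   8.   19.  -29.    1.  -37. -101.]
board in tray mm [-89.8   0.1  -0.8] rot deg [ 0.1  -0.31  0.08]
[-1.3713996  -0.44154345  4.69272544] [-0.28 -0.32 -0.04]
```

View pics/ob4.png

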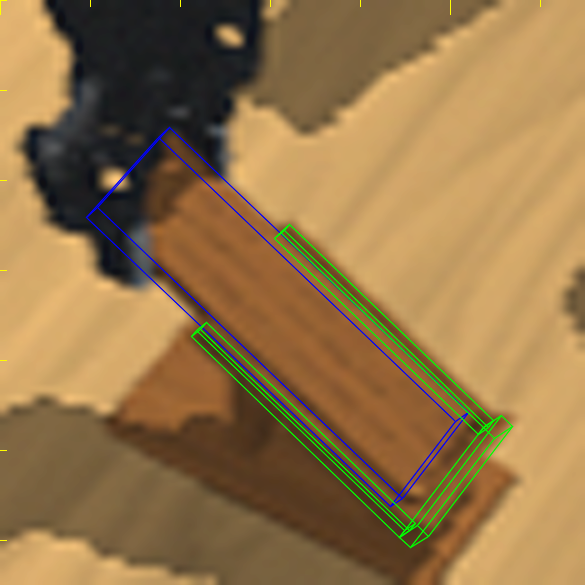

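Emit:
{"method": "drive_tool", "body": {
  "linear": [
    [-0.0012, 0, 0.0009],
    [-0.0012, 0, 0.0009],
    [-0.0012, 0, 0.0009],
    [-0.0012, 0, 0.0009],
    [-0.0012, 0, 0.0009],
    [0, 0, 0],
    [0, 0, 0],
    [0, 0, 0]
  ],
  "rotation": [
    [0, 0, 0],
    [0, 0, 0],
    [0, 0, 0],
    [0, 0, 0],
    [0, 0, 0],
    [0, 0, 0],
    [0, 0, 0],
    [0, 0, 0]
  ],
  "jaw": [0, 0, 0, 0, 0, 0, 0, 0]
}}

```text
time_s: 24.55
tcp_pos: [0.522, -0.0954, 0.0867]
tool_rot: [[-0.995, 0.039, 0.091], [0.039, 0.999, -0.003], [-0.092, 0.001, -0.996]]
wrist_force: [-3.8, 1.9, 12.9]
grip_width: 0.0485
```

```bash
python3 - <<'E'
from plan import *
s=st();board_now();RT=Ro.from_euler('z',S[2]).as_matrix()@Ro.from_euler('y',30,degrees=True).as_matrix();print(RT.T@s["wrist_force"],s["ft_torque"].round(2))
E
```

```text
t 24.55 tcp [ 0.522  -0.0954  0.0867] F [-3.8  1.9 12.9] w 0.0485 J [   8.   20.  -28.    1.  -37. -101.]
board in tray mm [-83.6   0.2  -1. ] rot deg [ 0.08 -0.21  0.09]
[-9.85194603  1.70074416  9.25406182] [0.36 0.77 0.14]
```

Emit:
{"method": "drive_tool", "body": {
  "linear": [
    [-0.0003, 0, -0.0003],
    [-0.0008, 0, 0.0006],
    [-0.0008, 0, 0.0006],
    [0, 0, 0],
    [0, 0, 0],
    [0, 0, 0],
    [0, 0, 0],
    [0, 0, 0]
  ],
  "rotation": [
    [0, 0, 0],
    [0, 0, 0],
    [0, 0, 0],
    [0, 0, 0],
    [0, 0, 0],
    [0, 0, 0],
    [0, 0, 0],
    [0, 0, 0]
  ],
  "jaw": [0, 0, 0, 0, 0, 0, 0, 0]
}}

```text
time_s: 25.35
tcp_pos: [0.522, -0.0954, 0.0866]
tool_rot: [[-0.995, 0.039, 0.088], [0.039, 0.999, -0.003], [-0.088, 0.001, -0.996]]
wrist_force: [-11.3, 5.0, 23.4]
grip_width: 0.0479
```

```bash
python3 - <<'E'
from plan import *
s=st();board_now();RT=Ro.from_euler('z',S[2]).as_matrix()@Ro.from_euler('y',30,degrees=True).as_matrix();print(RT.T@s["wrist_force"],s["ft_torque"].round(2))
ovb("pics/ob5.png")
E
```

```text
t 25.35 tcp [ 0.522  -0.0954  0.0866] F [-11.3   5.   23.4] w 0.0479 J [   8.   20.  -28.    1.  -37. -101.]
board in tray mm [-83.5   0.1  -1.2] rot deg [0.07 0.   0.08]
[-21.65073595   4.52486129  14.50484529] [1.19 2.36 0.18]
```

View pics/ob5.png

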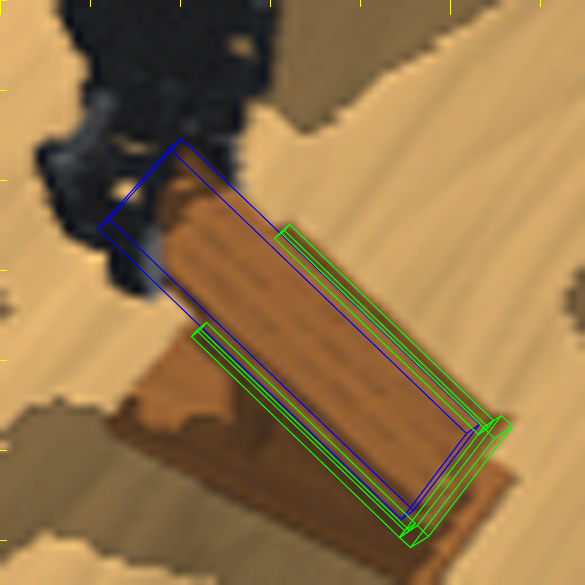

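Emit:
{"method": "drive_tool", "body": {
  "linear": [
    [0.0006, 0, -0.0006],
    [0, 0, 0],
    [0, 0, 0],
    [0, 0, 0],
    [0, 0, 0],
    [0, 0, 0],
    [0, 0, 0],
    [0, 0, 0]
  ],
  "rotation": [
    [0, 0, 0],
    [0, 0, 0],
    [0, 0, 0],
    [0, 0, 0],
    [0, 0, 0],
    [0, 0, 0],
    [0, 0, 0],
    [0, 0, 0]
  ],
  "jaw": [0, 0.6, 0.7, 0.8, 0.8, 0.8, 0.8, 0.8],
  "grip_force": 20
}}

```text
time_s: 26.2
tcp_pos: [0.5234, -0.0955, 0.0849]
tool_rot: [[-0.995, 0.04, 0.091], [0.04, 0.999, -0.002], [-0.091, 0.001, -0.996]]
wrist_force: [-0.1, -0.1, 0.4]
grip_width: 0.0683
```

```bash
python3 - <<'E'
from plan import *
s=st();print(s["wrist_force"]);ovb("pics/ob6.png")
E
```

```text
t 26.2 tcp [ 0.5234 -0.0955  0.0849] F [-0.1 -0.1  0.4] w 0.0683 J [   8.   20.  -28.    1.  -37. -101.]
[-0.05452434 -0.05151639  0.37271136]
```

View pics/ob6.png

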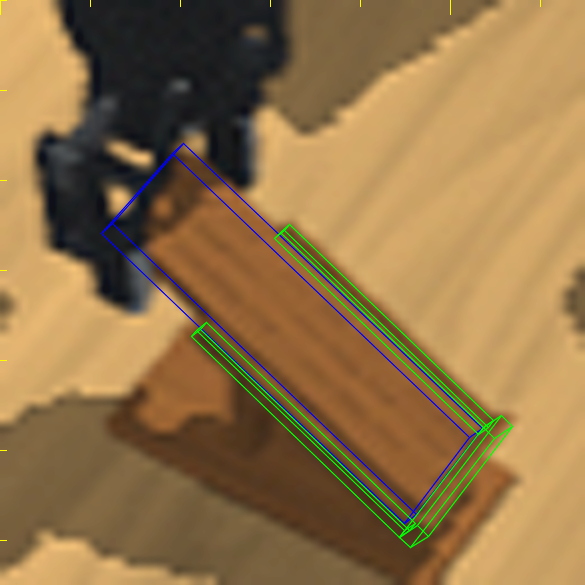

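Emit:
{"method": "drive_tool", "body": {
  "linear": [
    [0, 0, -0.01],
    [0, 0, -0.02],
    [0, 0, -0.03],
    [0, 0, -0.03],
    [0.02, 0, -0.03],
    [0.04, 0, -0.01],
    [0.04, 0, 0],
    [0.03, 0, 0]
  ],
  "rotation": [
    [0, 0, 0],
    [0, 0, 0],
    [0, 0, 0],
    [0, 0, 0],
    [0, 0, 0],
    [0, 0, 0],
    [0, 0, 0],
    [0, 0, 0]
  ],
  "jaw": [0.8, 0.8, 0.8, 0.8, 0.8, 0.8, 0.8, 0.8]
}}

```text
time_s: 27.05
tcp_pos: [0.3801, -0.0901, 0.2034]
tool_rot: [[-0.995, 0.04, 0.092], [0.04, 0.999, -0.002], [-0.092, 0.002, -0.996]]
wrist_force: [0.4, 0.6, 0.1]
grip_width: 0.0684
```

```bash
python3 - <<'E'
from plan import *
from workcell import get_image
st()
for n,w in(("scene",(240,195,65,65)),("top",(255,125,50,75))):
    d=get_image(n);np.savez(f"{n}_9.npz",**d);crop(n,*w,f"pics/{n}9.png",d["img"])
    crop(n,*( (180,240,60,60) if n=="scene" else (110,130,110,80)),f"pics/{n}9b.png",d["img"])
E
```

```text
t 27.05 tcp [ 0.3801 -0.0901  0.2034] F [0.4 0.6 0.1] w 0.0684 J [  12.   -3.  -36.    2.  -52. -105.]
```

View pics/scene9.png

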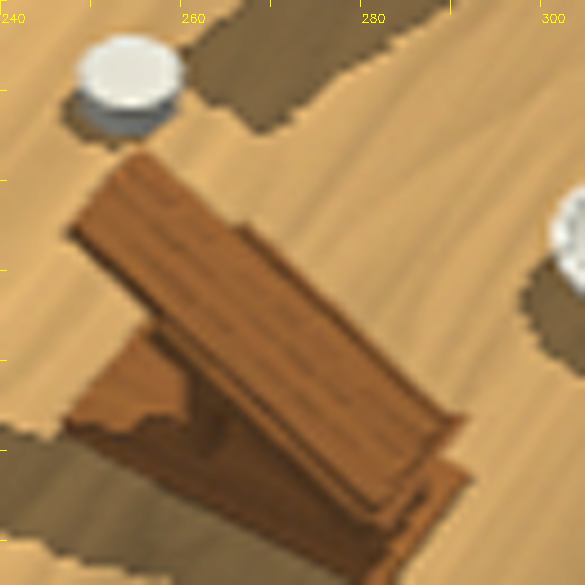

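View pics/top9.png

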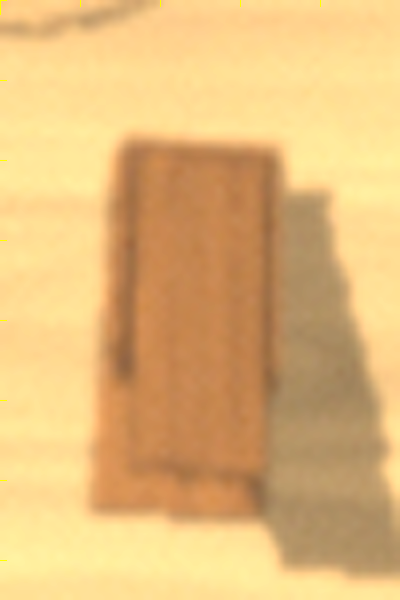

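View pics/top9b.png

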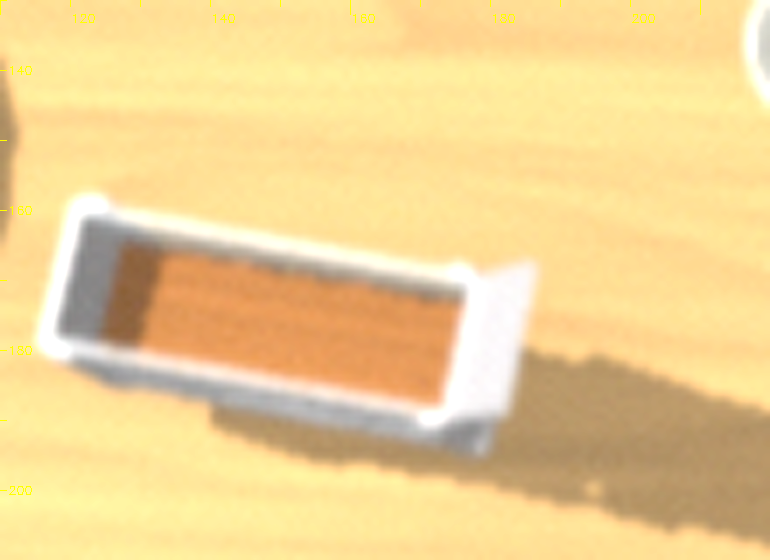

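```bash
python3 - <<'E'
from plan import *
R=R_tray();p=t2w((-192,0,45))[0];plan(p,R,0,r=3,n=8)
q=t2w((-192,0,-3))[0];plan(q,R,0,r=3,n=8,P0=(p,R))
E
```

```text
rows 8 dist [ 0.123  -0.0044 -0.038 ] ang 35.2
{"linear": [[-0.015, 0.0, 0.006], [-0.015, 0.0, 0.005], [-0.016, 0.0, 0.004], [-0.016, 0.0, 0.003], [-0.016, 0.0, 0.001], [-0.016, 0.0, 0.0], [-0.016, 0.0, -0.001], [-0.016, 0.0, -0.002]], "rotation": [[0.0, 0.077, 0.0], [0.0, 0.077, 0.0], [0.0, 0.077, 0.0], [0.0, 0.077, 0.0], [0.0, 0.077, 0.0], [0.0, 0.077, 0.0], [0.0, 0.077, 0.0], [0.0, 0.077, 0.0]], "jaw": [0, 0, 0, 0, 0, 0, 0, 0]}
rows 8 dist [-0.024   0.001  -0.0416] ang 0.0
{"linear": [[0.0, -0.0, 0.006], [0.0, -0.0, 0.006], [0.0, -0.0, 0.006], [0.0, -0.0, 0.006], [0.0, -0.0, 0.006], [0.0, -0.0, 0.006], [0.0, -0.0, 0.006], [0.0, -0.0, 0.006]], "rotation": [[0.0, 0.0, 0.0], [0.0, 0.0, 0.0], [0.0, 0.0, 0.0], [0.0, 0.0, 0.0], [0.0, 0.0, 0.0], [0.0, 0.0, 0.0], [0.0, 0.0, 0.0], [0.0, 0.0, 0.0]], "jaw": [0, 0, 0, 0, 0, 0, 0, 0]}
```

View pics/scene9b.png

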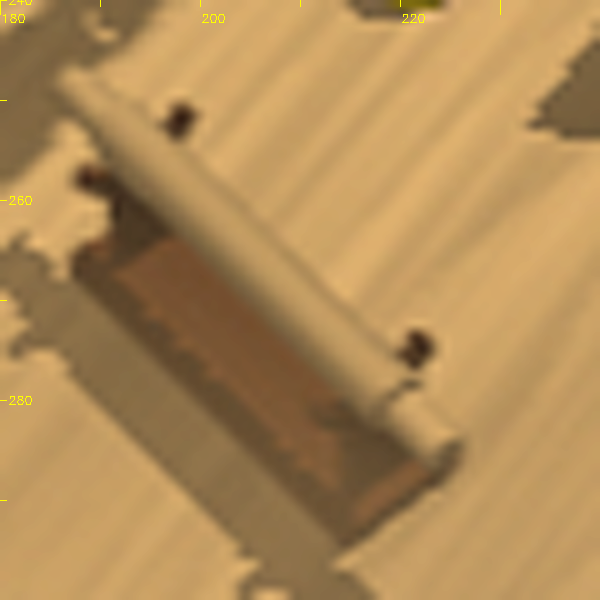

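Pin still rests in both notches (ends near (186,248) and (225,285)). Now a confirming push on the board's upper end with shut fingers.

Emit:
{"method": "drive_tool", "body": {
  "linear": [
    [-0.014, 0, 0.004],
    [-0.014, 0, 0.003],
    [-0.015, 0, 0.002],
    [-0.015, 0, 0.001],
    [-0.016, 0, 0],
    [-0.016, 0, 0],
    [-0.016, 0, -0.001],
    [-0.016, 0, -0.002]
  ],
  "rotation": [
    [0, 0.077, 0],
    [0, 0.077, 0],
    [0, 0.077, 0],
    [0, 0.077, 0],
    [0, 0.077, 0],
    [0, 0.077, 0],
    [0, 0.077, 0],
    [0, 0.077, 0]
  ],
  "jaw": [0, 0, 0, 0, 0, 0, 0, 0]
}}

```text
time_s: 27.95
tcp_pos: [0.5034, -0.0949, 0.1732]
tool_rot: [[-0.864, 0.04, -0.502], [0.034, 0.999, 0.021], [0.502, 0.001, -0.865]]
wrist_force: [-0.1, 0.7, 0.9]
grip_width: -0.0
```

```bash
python3 - <<'E'
from plan import *
s=st();print(w2t(s["tcp_pos"]));R=R_tray();q=t2w((-188,0,-3))[0];plan(q,R,0,r=4,n=8)
from workcell import get_image
d=get_image("scene");crop("scene",225,170,80,80,"pics/s14.png",d["img"])
E
```

```text
t 27.95 tcp [ 0.5034 -0.0949  0.1732] F [-0.1  0.7  0.9] w -0.0 J [  5.  30.  -0.  -4. -90. -96.]
[-1.94303288e+02 -1.93821717e-01  5.31899012e+01]
rows 8 dist [-0.0226  0.0011 -0.0518] ang 0.2
{"linear": [[-0.0008, 0.0, 0.007], [-0.0008, 0.0, 0.007], [-0.0008, 0.0, 0.007], [-0.0008, 0.0, 0.007], [-0.0008, 0.0, 0.007], [-0.0008, 0.0, 0.007], [-0.0008, 0.0, 0.007], [-0.0008, 0.0, 0.007]], "rotation": [[0.0001, -0.0003, 0.0001], [0.0001, -0.0003, 0.0001], [0.0001, -0.0003, 0.0001], [0.0001, -0.0003, 0.0001], [0.0001, -0.0003, 0.0001], [0.0001, -0.0003, 0.0001], [0.0001, -0.0003, 0.0001], [0.0001, -0.0003, 0.0001]], "jaw": [0, 0, 0, 0, 0, 0, 0, 0]}
```

View pics/s14.png

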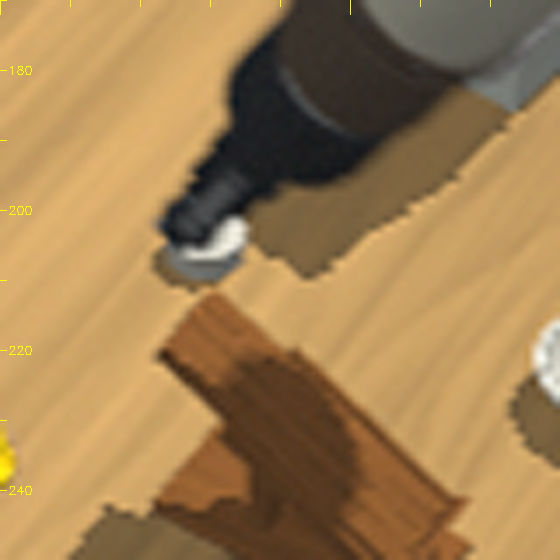

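Emit:
{"method": "drive_tool", "body": {
  "linear": [
    [0, 0, 0.007],
    [0, 0, 0.007],
    [0, 0, 0.007],
    [0, 0, 0.007],
    [0, 0, 0.007],
    [0, 0, 0.007],
    [0, 0, 0.007],
    [0, 0, 0.006]
  ],
  "rotation": [
    [0, 0, 0],
    [0, 0, 0],
    [0, 0, 0],
    [0, 0, 0],
    [0, 0, 0],
    [0, 0, 0],
    [0, 0, 0],
    [0, 0, 0]
  ],
  "jaw": [0, 0, 0, 0, 0, 0, 0, 0]
}}

```text
time_s: 28.8
tcp_pos: [0.4736, -0.0935, 0.1251]
tool_rot: [[-0.865, 0.04, -0.501], [0.034, 0.999, 0.021], [0.501, 0.001, -0.865]]
wrist_force: [-0.1, -0.2, -0.0]
grip_width: -0.0
```

Emit:
{"method": "drive_tool", "body": {
  "linear": [
    [-0.003, 0, 0],
    [-0.003, 0, 0],
    [-0.003, 0, 0],
    [-0.003, 0, 0],
    [-0.002, 0, 0],
    [0, 0, 0],
    [0, 0, 0],
    [0, 0, 0]
  ],
  "rotation": [
    [0, 0, 0],
    [0, 0, 0],
    [0, 0, 0],
    [0, 0, 0],
    [0, 0, 0],
    [0, 0, 0],
    [0, 0, 0],
    [0, 0, 0]
  ],
  "jaw": [0, 0, 0, 0, 0, 0, 0, 0]
}}

```text
time_s: 29.6
tcp_pos: [0.4861, -0.094, 0.1185]
tool_rot: [[-0.865, 0.04, -0.501], [0.034, 0.999, 0.021], [0.501, 0.001, -0.865]]
wrist_force: [0.6, 0.5, -0.0]
grip_width: -0.0
```

```bash
python3 - <<'E'
from plan import *
s=st();print(w2t(s["tcp_pos"]));
from workcell import get_image
d=get_image("scene");crop("scene",230,185,70,75,"pics/s15.png",d["img"])
E
```

```text
t 29.6 tcp [ 0.4861 -0.094   0.1185] F [ 0.6  0.5 -0. ] w -0.0 J [  5.  32.  -6.  -4. -82. -96.]
[-1.81903225e+02  7.92698038e-03 -2.80164915e+00]
```

View pics/s15.png

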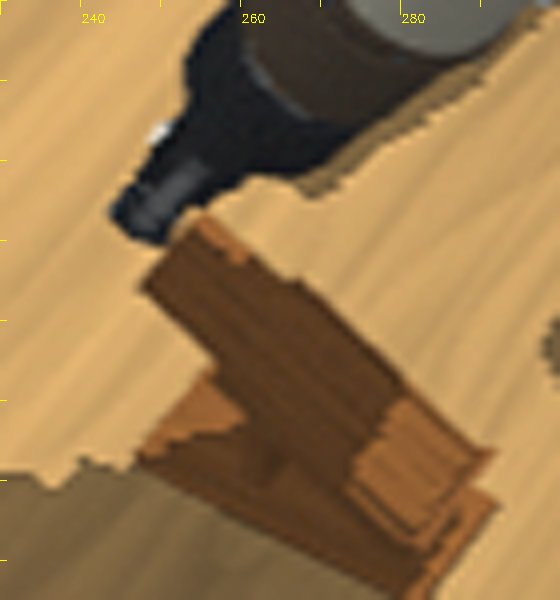

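Emit:
{"method": "drive_tool", "body": {
  "linear": [
    [-0.002, 0, 0],
    [-0.002, 0, 0],
    [-0.001, 0, 0],
    [-0.001, 0, 0],
    [0, 0, 0],
    [0, 0, 0],
    [0, 0, 0],
    [0, 0, 0]
  ],
  "rotation": [
    [0, 0, 0],
    [0, 0, 0],
    [0, 0, 0],
    [0, 0, 0],
    [0, 0, 0],
    [0, 0, 0],
    [0, 0, 0],
    [0, 0, 0]
  ],
  "jaw": [0, 0, 0, 0, 0, 0, 0, 0]
}}

```text
time_s: 30.45
tcp_pos: [0.4914, -0.0942, 0.1155]
tool_rot: [[-0.865, 0.04, -0.5], [0.034, 0.999, 0.021], [0.501, 0.001, -0.866]]
wrist_force: [-0.2, -0.5, 1.7]
grip_width: 0.0002
```

Emit:
{"method": "drive_tool", "body": {
  "linear": [
    [-0.001, 0, 0],
    [-0.001, 0, 0],
    [0, 0, 0],
    [0, 0, 0],
    [0, 0, 0],
    [0, 0, 0],
    [0, 0, 0],
    [0, 0, 0]
  ],
  "rotation": [
    [0, 0, 0],
    [0, 0, 0],
    [0, 0, 0],
    [0, 0, 0],
    [0, 0, 0],
    [0, 0, 0],
    [0, 0, 0],
    [0, 0, 0]
  ],
  "jaw": [0, 0, 0, 0, 0, 0, 0, 0]
}}

```text
time_s: 31.25
tcp_pos: [0.4931, -0.0943, 0.1145]
tool_rot: [[-0.865, 0.04, -0.5], [0.034, 0.999, 0.021], [0.501, 0.001, -0.865]]
wrist_force: [0.0, 0.7, 0.5]
grip_width: -0.0001
```

Emit:
{"method": "drive_tool", "body": {
  "linear": [
    [-0.001, 0, 0],
    [-0.001, 0, 0],
    [0, 0, 0],
    [0, 0, 0],
    [0, 0, 0],
    [0, 0, 0],
    [0, 0, 0],
    [0, 0, 0]
  ],
  "rotation": [
    [0, 0, 0],
    [0, 0, 0],
    [0, 0, 0],
    [0, 0, 0],
    [0, 0, 0],
    [0, 0, 0],
    [0, 0, 0],
    [0, 0, 0]
  ],
  "jaw": [0, 0, 0, 0, 0, 0, 0, 0]
}}

```text
time_s: 32.05
tcp_pos: [0.4943, -0.0944, 0.1137]
tool_rot: [[-0.864, 0.04, -0.502], [0.034, 0.999, 0.021], [0.502, 0.001, -0.865]]
wrist_force: [-4.0, 1.2, 4.9]
grip_width: 0.0003
```

Emit:
{"method": "drive_tool", "body": {
  "linear": [
    [-0.001, 0, 0],
    [-0.001, 0, 0],
    [0, 0, 0],
    [0, 0, 0],
    [0, 0, 0],
    [0, 0, 0],
    [0, 0, 0],
    [0, 0, 0]
  ],
  "rotation": [
    [0, 0, 0],
    [0, 0, 0],
    [0, 0, 0],
    [0, 0, 0],
    [0, 0, 0],
    [0, 0, 0],
    [0, 0, 0],
    [0, 0, 0]
  ],
  "jaw": [0, 0, 0, 0, 0, 0, 0, 0]
}}

```text
time_s: 32.85
tcp_pos: [0.4944, -0.0944, 0.1137]
tool_rot: [[-0.862, 0.04, -0.506], [0.034, 0.999, 0.021], [0.506, 0.001, -0.862]]
wrist_force: [-6.5, 1.8, 10.1]
grip_width: -0.0002
```

```bash
python3 - <<'E'
from plan import *
s=st();print(w2t(s["tcp_pos"]));
from workcell import get_image
d=get_image("scene");crop("scene",240,195,60,60,"pics/s16.png",d["img"])
E
```

```text
t 32.85 tcp [ 0.4944 -0.0944  0.1137] F [-6.5  1.8 10.1] w -0.0002 J [  5.  33.  -5.  -4. -83. -96.]
[-1.72354931e+02 -5.26107484e-02 -2.86165275e+00]
```

View pics/s16.png

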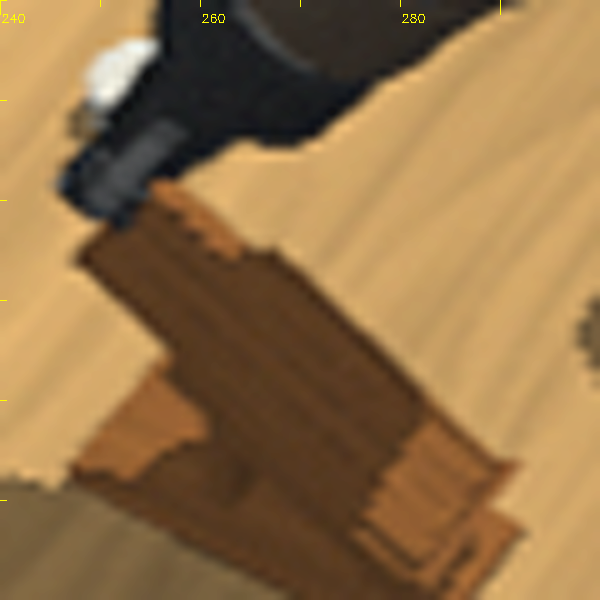

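Emit:
{"method": "drive_tool", "body": {
  "linear": [
    [0.004, 0, 0],
    [0.01, 0, 0],
    [0.02, 0, 0],
    [0.02, 0, -0.02],
    [0, 0, -0.04],
    [0, 0, -0.04],
    [0, 0, -0.03],
    [0, 0, 0]
  ],
  "rotation": [
    [0, 0, 0],
    [0, 0, 0],
    [0, 0, 0],
    [0, 0, 0],
    [0, 0, 0],
    [0, 0, 0],
    [0, 0, 0],
    [0, 0, 0]
  ],
  "jaw": [0, 0, 0, 0, 0, 0, 0, 0]
}}

```text
time_s: 33.7
tcp_pos: [0.5184, -0.0957, 0.2551]
tool_rot: [[-0.871, 0.04, -0.491], [0.034, 0.999, 0.02], [0.491, 0.001, -0.871]]
wrist_force: [0.3, 0.3, -0.1]
grip_width: 0.0002
```

Emit:
{"method": "drive_tool", "body": {
  "linear": [
    [0.03, 0, -0.02],
    [0.04, 0, -0.02],
    [0.04, 0, -0.01],
    [0.04, 0, 0],
    [0, 0, 0],
    [0, 0, 0],
    [0, 0, 0],
    [0, 0, 0]
  ],
  "rotation": [
    [0, 0, 0],
    [0, 0, 0],
    [0, 0, 0],
    [0, 0, 0],
    [0, 0, 0],
    [0, 0, 0],
    [0, 0, 0],
    [0, 0, 0]
  ],
  "jaw": [0, 0, 0, 0, 0, 0, 0, 0]
}}

```text
time_s: 34.5
tcp_pos: [0.4108, -0.0912, 0.3689]
tool_rot: [[-0.863, 0.04, -0.503], [0.034, 0.999, 0.021], [0.503, 0.001, -0.864]]
wrist_force: [0.2, 0.3, -0.5]
grip_width: -0.0001
```

```bash
python3 - <<'E'
from plan import *
from workcell import get_image
st()
d=get_image("scene");cv2.imwrite("pics/fin.png",cv2.resize(d["img"][:,:,::-1],(768,576)));crop("scene",240,195,65,65,"pics/s17.png",d["img"])
im=cv2.imread("pics/s17.png")
L=box(-160,0,-25,25,0,10)
for a,b in L:
    q=(proj("scene",np.r_[t2w(a),t2w(b)])-[240,195]+.5)*9-.5
    cv2.line(im,tuple(int(v) for v in q[0]),tuple(int(v) for v in q[1]),(255,0,0),1,cv2.LINE_AA)
cv2.imwrite("pics/s17.png",im)
E
```

```text
t 34.5 tcp [ 0.4108 -0.0912  0.3689] F [ 0.2  0.3 -0.5] w -0.0001 J [   6.   14.    4.   -5. -110.  -99.]
```

View pics/s17.png

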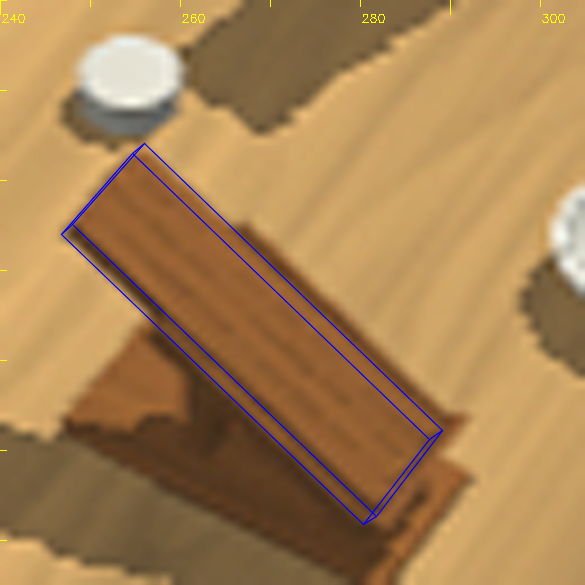

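View pics/fin.png

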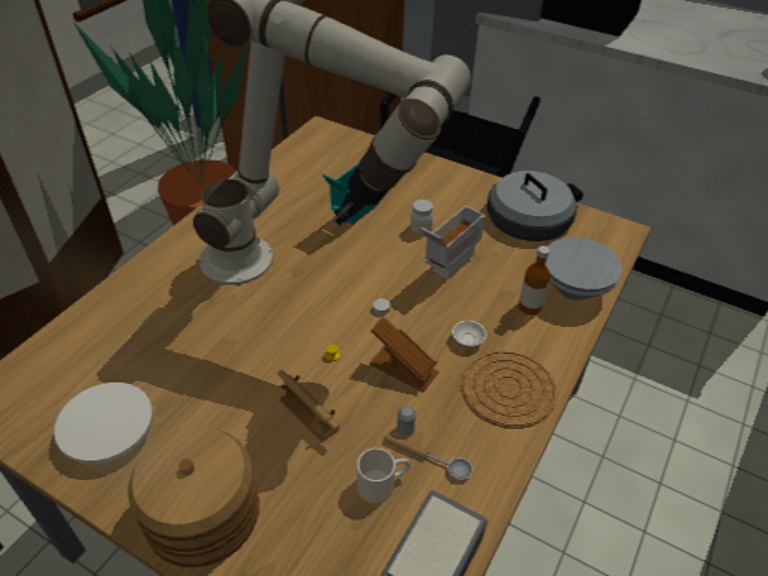

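```bash
python3 -c "
from workcell import *
print(finish_job())"
```

```text
the job is handed in; nothing more can be done
None
```

The rolling pin is in its rest and the bottom board is seated in the stand's tray. I handed the job in at about 34.5 s of robot time; `finish_job()` gave no verdict.

- **Pin:** I gripped it on its overhanging upper part, levelled it and lowered it until both notches carried it (about 11 N). After release, pictures showed it in both notches, its ends within about 1 pixel of where a centred pin should appear.
- **Board:** I pulled it straight out of the grey dispenser, about 155 mm in all, without slip. I set it between the tray's side edges and slid it down to a firm stop at the lip.
- **Seating check:** After release I pushed its upper end with shut fingers. It did not move under about 12 N, so I take it as home. In the last picture it lies within about 1 pixel of the predicted seated outline.
- **Disagreements:** While I held the board, the lip stop came about 3.5 mm earlier than my camera-based position for the stand. The later push put it only about 1 mm off. The board also met the tray surface about 1 mm lower than predicted. I relied on contact for both. The finger-opening reading ran about 1.5 mm small on the pin and the board.
- **Other objects:** In the last pictures the other four boards are still in the dispenser, and the bystanders stand where they were. Their millimetre positions and drop heights were judged by eye only.

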